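# Load a keyed label roll and its flange on the dispenser spindle

### The job

Reload the label dispenser: stand the lying paper roll upright on the green mat and let go of it, then take it again from above and put it over the spindle, turning it until its keyed core drops all the way down to the black platen. After that, put the blue keyed flange over the spindle, collar up, so that it lies flat on top of the roll. Leave the mouse, the spray bottle and the scanner where they are.

Things in the scene. Friction and masses are not known exactly. Their poses are not given: they have to be found in the camera images.
- roll_mid (a point): Centre of the white paper label roll: rigid hollow cylinder 62 mm in diameter, 75 mm long, 0.2 to 0.4 kg, with a D-bore right through its brown core: 36 mm in diameter, cut by a flat 12.7 mm from the axis. Own x = the roll's axis; own +z points from the axis to the bore's flat (red mark at both ends). It starts lying in its rest, flat on top. Either end may go down.
- seat (a point): Centre of the top of the black platen (110 mm in diameter, 39 mm above the desk) on the fixed grey dispenser (150 x 150 mm); the roll must stand here. z up along the spindle; own -x is the dispenser's front (black slot). A steel post 59 mm high with red cap stands on the housing at own (62, 62) mm. A seated roll leaves 20 mm of spindle bare above it: hold it near its top.
- spindle_top (a point): Point at the top of the spindle's axis, 95 mm above the seat; its frame is the dispenser's (-x = front), not the flat's. Spindle: metal D-section, 32 mm in diameter, flat 10.7 mm from the axis over its full height, top 8 mm tapered to 85 %. It turns only very stiffly (1 N m).
- dispenser: The dispenser again (origin under its centre). Its spindle's flat (red mark on the top end) faces anywhere within 35 degrees either side of the front, -x; the angle is not given: see it or find it by touch. A D-bore enters when its flat faces the same way within about 10 degrees, otherwise it stops on the spindle's top.
- flange_mid (a point): Centre of the blue retaining flange, half-way up: disc 90 mm in diameter, 6 mm thick, with a round collar 50 mm in diameter and 24 mm high on top (30 mm in all), 0.1 to 0.2 kg, the same D-bore as the roll right through. Own z up through the collar; own +x points from the axis to the bore's flat (white mark). It starts on the mat, collar up.
- rest: Fixed rest of the roll: two rubber bars 84 mm long along its own x, 10 mm in diameter, 40 mm apart, on a plate. Origin under its centre, on the mat. The roll's axis starts 36 mm above it.
- mat: Fixed green cutting mat, 460 x 760 x 3 mm, its top 3 mm above the desk. Origin at the centre of its underside. The part nearest the robot, left of the middle, is free.
- mouse: Bystander: black computer mouse 110 x 60 x 31 mm, origin at the centre of its underside.
- spray: Bystander: white spray bottle with blue head, 70 mm in diameter, 184 mm high, origin at the centre of its underside.
- scanner: Bystander: pale barcode scanner lying down, head 100 x 62 x 40 mm, grip 110 mm long along its own +y. Origin under the head's centre.
Things that resemble listed ones, but are neither listed nor needed, are in the scene too. There is more than one size of the dispenser; the job needs the smaller.

How it is judged:
On the way, in this order (a step that is already met when the one before it is completed fails the run):
1. the roll stands upright on the mat by itself, released (angle between the x axis of roll_mid and the z axis of mat, either way round below 0.1 rad and height (world z) of roll_mid below 0.046 m and contact force between roll and the fingers below 0.05 N and linear speed of roll below 0.02 m/s and contact force between roll and mat above 0.5 N), for 0.2 s.
2. the roll is keyed on the spindle and stands on the platen (z of roll_mid in the frame of seat below 0.041 m and horizontal distance between roll_mid and seat below 0.006 m and angle between the x axis of roll_mid and the z axis of seat, either way round below 0.06 rad), for 0.2 s.
At the end, for the whole second after the job is handed in: The roll stands keyed on the platen (centre at most 41 mm above the seat, within 6 mm of its axis, upright within 0.06 rad); the flange lies on it, collar up (centre 86 to 94 mm above the seat, within 6 mm, level within 0.08 rad); both released and at rest (all of step 2 and z of flange_mid in the frame of seat between 0.086 and 0.094 m and horizontal distance between flange_mid and seat below 0.006 m and angle between flange_mid's own z axis and vertical below 0.08 rad and linear speed of each of roll, flange below 0.02 m/s); the robot touches nothing.
It fails at once if the mouse is moved by more than 20 mm (distance of mouse from where it was at the start of the episode above 0.02 m).
It fails at once if the spray bottle is moved by more than 20 mm (distance of spray from where it was at the start of the episode above 0.02 m).
It fails at once if the scanner is moved by more than 20 mm (distance of scanner from where it was at the start of the episode above 0.02 m).
It also fails if it takes over 72 s, if anything falls off the work surface, if the arm or the gripper's body presses on something with over 40 N, if the wrist force passes 120 N, or if a joint passes its speed limit or range.

### The arm

A 6-joint arm with a two-finger parallel gripper is mounted at the origin on the work surface. World frame = base frame: x ahead of the robot, y to its left, z up, the work surface at z = 0. Lengths are in m, angles in rad, forces in N, time in s.
With the tool pointing down it reaches from about 0.35 to 0.975 m from the base axis. Payload 4.9 kg.
Tool frame: the origin (TCP) lies at the very end of the fingers, on their centre line; the grasp point (between the pads) lies 19 mm behind it; z points along the fingers, y is the line along which they close (so a half turn about z gives the same grasp; the last joint's range is limited). The gripper opens to 85 mm and grips with 20 to 120 N. Pads are 22 mm wide; open, the fingers measure 114 mm over their backs; the gripper's body (76 mm by 85 mm) begins 54 mm behind the grasp point. The pads swing forward as they close: fully open they stand 13 mm farther back than shut.
Start: joints at [-1.286, 0.053, 1.613, -0, 1.476, -0.119], TCP at [0.246, -0.575, 0.192] pointing down, gripper open.
Joint ranges: [-3.01, 3.01], [-1.01, 2.22], [0.06, 2.58], [-1.02, 4.17], [0.09, 2.62], [-3.14, 3.14]. Speed limits (rad/s): [2.57, 2.57, 3.14, 3.14, 3.14, 3.14].

### API

Orientations are given as a rotation vector (axis times angle).
In Python, from station import ctrl, imaging gives the robot as it stands.
- The arm moves only by the tool play_rows, never from a script. Its argument "series" is a list of rows, each a list of 3 entries, a list of its own where there are three numbers: the opening, from 0 (shut) to 1 (fully open), then the shift along the tool's x, y, z each as a share of 0.05 m, from -1 to 1, then the turn, a rotation vector about the tool's x, y, z each as a share of 8 degrees, from -1 to 1. In form: [[grip, [dx, dy, dz], [ax, ay, az]], ...]. A call has 1 to 8 rows; each row shifts and turns the commanded pose from where the row before left it, along the tool's axes as they then stand; what a row does not reach is not made up. A row lasts 1/8 s, in which the tool goes at most 62.5 mm and 10.7 degrees, less where a joint would pass 70% of its speed; a pose out of reach is approached as far as the arm can. A call with a number of a shift or a turn outside -1 to 1 is refused whole. A call with a gripper value outside its range is refused whole. The fingers move at their own pace and stop on an object; "force" is the grip in N (left out, the last holds). Time passes only in rows, so rows that do not move let the fingers close. It gives the time, the measured TCP pose, the force, the opening and the grip force at its end, in the units of the state.
- ctrl.get_obs(): the state, without advancing time (a new reading comes with each control period).
- imaging.get_image(name): name is "scene" or "top" or "wrist"; returns a dict with "color" (384x512x3 uint8, blue, green, red), "fx", "fy", "cx", "cy" (pixels), "D" ([k1, k2, p1, p2, k3] as OpenCV has them; the pictures are not rectified), "extrinsics" (4x4, takes a point from world to camera coordinates); the wrist camera has in their place "hand_eye" (4x4, takes a point from camera to tool coordinates, whose origin is the TCP and whose axes are the flange's). Camera axes: x right, y down, z forward; pixel columns grow to the right and rows downward; lengths in m; the calibration is good to about 2 mm. A picture is of the moment at which its call begins: read the wrist's pose just before it. There is no depth.
- ctrl.finish_job(): hands the job in; it is judged then, once.
The state is a dict: "t": time; "q": joint angles; "dq": joint speeds; "effort": joint torques, N m; "tool_pos": TCP position; "tool_rot": TCP orientation; "contact_force": force on the tool from outside, world axes, zero at the start; "wrist_torque": the same for the moment, N m; "opening": finger opening in m; "grip_force": force on a finger pad.
Only numpy, scipy, OpenCV 4.12 (cv2) and the standard library are available. Lean on these libraries where they do the work, as an engineer would, in place of code of your own. Each camera call takes 0.05 s, during which the arm holds its last target. There are 200 camera calls.

## Working session

There is one attempt and no reset: what is moved stays moved. The work goes in short steps, Python scripts to look and compute and a tool call to move; the robot and the scene stay as the last step left them, time stands still between calls to the robot, and variables do not carry over. Pictures are saved under pics/ and viewed, at most 10 in all, crops included, and the job is handed in when it is done.

Besides the shell and the picture viewer there is one more tool, called by a JSON object that holds its "fn" and its "kwargs". play_rows: Moves the arm, as the interface text tells. Shift numbers are shares of 0.05 m and turn numbers shares of 8 degrees, none past 1 either way. Its arguments: {"type":"object","properties":{"series":{"type":"array"},"force":{"type":"number"}},"required":["series"]}

```bash
mkdir -p pics; ls; python3 - <<'E'
from station import ctrl, imaging
import cv2,pickle
d={}
for n in("scene","top","wrist"):
    im=imaging.get_image(n); d[n]=im; cv2.imwrite(f"pics/{n}0.png",im["color"])
    print(n,{k:v for k,v in im.items() if k!="color"})
o=ctrl.get_obs();print(o);pickle.dump((d,o),open("first.pkl","wb"))
E
```

```text
pics
scene {'fx': 362.4355946008643, 'fy': 362.4355946008643, 'cx': 252.24126295864392, 'cy': 188.27682758899806, 'D': array([0.0131414, 0.       , 0.       , 0.       , 0.       ]), 'extrinsics': array([[-0.13960212,  0.9901917 , -0.00562581,  0.15529395],
       [ 0.65048351,  0.08742182, -0.75447242, -0.2356677 ],
       [-0.7465805 , -0.10898544, -0.65630764,  1.33562204],
       [ 0.        ,  0.        ,  0.        ,  1.        ]])}
top {'fx': 412.5591522649596, 'fy': 412.5591522649596, 'cx': 255.70387756558188, 'cy': 198.04272749402153, 'D': array([-0.14258305,  0.        ,  0.        ,  0.        ,  0.        ]), 'extrinsics': array([[-0.00613416, -0.99992176,  0.01090195, -0.10083145],
       [-0.98529893,  0.00418239, -0.17078793,  0.51315598],
       [ 0.17072897, -0.01178932, -0.9852475 ,  1.19681229],
       [ 0.        ,  0.        ,  0.        ,  1.        ]])}
wrist {'fx': 307.95058811831785, 'fy': 307.95058811831785, 'cx': 250.45086636583218, 'cy': 195.4571444942497, 'D': array([-0.05939596,  0.        ,  0.        ,  0.        ,  0.        ]), 'hand_eye': array([[ 6
[... 330 characters left out ...]
}
{'t': 0.15, 'q': array([-1.28599886e+00,  5.32138284e-02,  1.61397655e+00,  1.42752709e-05,
        1.47598941e+00, -1.18990820e-01]), 'dq': array([-5.89222505e-05, -1.31909249e-03, -3.19474636e-03,  1.43937093e-03,
        8.96153792e-04,  1.27266234e-03]), 'effort': array([ 7.80188693e-04, -3.94239914e+01, -3.70721269e+01, -8.70823942e-05,
        4.66586673e-03, -1.30555910e-05]), 'tool_pos': array([ 0.24542153, -0.57420737,  0.19114137]), 'tool_rot': array([-3.07623195e+00, -6.29649503e-01,  1.84108828e-04]), 'contact_force': array([-0.07076046,  0.07639583, -0.27844387]), 'wrist_torque': array([-0.06264763,  0.00798552,  0.03850847]), 'grip_force': 0.0, 'opening': 0.08573869761429459}
```

View pics/top0.png

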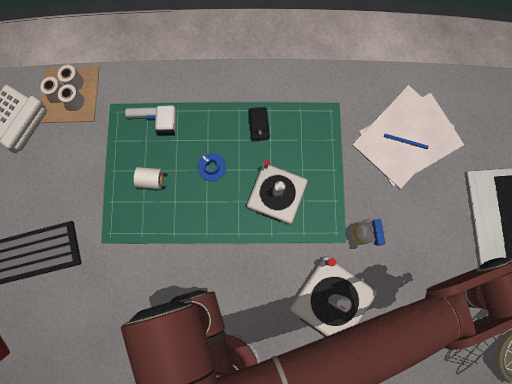

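View pics/scene0.png

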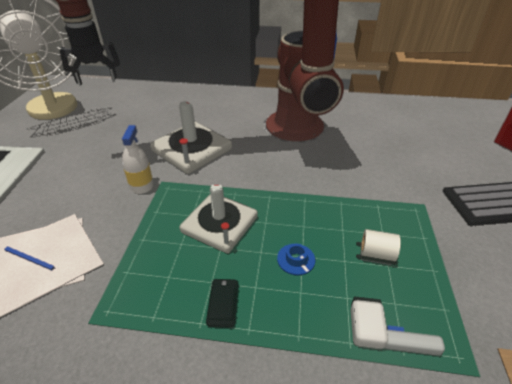

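The top view shows:
- roll at about (150,179), brown core at its right end
- flange at about (212,167)
- small dispenser on the mat at (278,193), post cap at (267,163)
- mouse at (259,124)
- scanner at (155,118)
- the bigger dispenser off the mat, at (335,298)

The scene view agrees. Next come colour-mask measurements.

```bash
cat > h.py <<'E'
import numpy as np, cv2
from scipy.spatial.transform import Rotation as R
def cam(im,obs=None):
    K=np.array([[im["fx"],0,im["cx"]],[0,im["fy"],im["cy"]],[0,0,1]])
    if "extrinsics" in im: T=np.linalg.inv(im["extrinsics"])
    else:
        B=np.eye(4);B[:3,:3]=R.from_rotvec(obs["tool_rot"]).as_matrix();B[:3,3]=obs["tool_pos"];T=B@im["hand_eye"]
    return K,np.array(im["D"],float),T
def ray(im,px,obs=None):
    K,D,T=cam(im,obs)
    u=cv2.undistortPoints(np.array(px,float).reshape(-1,1,2),K,D)[:,0]
    return T[:3,3],np.c_[u,np.ones(len(u))]@T[:3,:3].T
def onz(im,px,z,obs=None):
    c,d=ray(im,px,obs); return c+d*((z-c[2])/d[:,2])[:,None]
def proj(im,P,obs=None):
    K,D,T=cam(im,obs);Ti=np.linalg.inv(T)
    return cv2.projectPoints(np.array(P,float).reshape(-1,3),cv2.Rodrigues(Ti[:3,:3])[0],Ti[:3,3],K,D)[0][:,0]
def hsv(im): return cv2.cvtColor(im["color"],cv2.COLOR_BGR2HSV)
def blobs(m,box,amin=8):
    x0,y0,x1,y1=box; s=np.zeros_like(m,np.uint8); s[y0:y1,x0:x1]=(m[y0:y1,x0:x1]>0)
    n,l,st,c=cv2.connectedComponentsWithStats(s)
    return [(l==i,st[i],c[i]) for i in sorted(range(1,n),key=lambda i:-st[i][4]) if st[i][4]>=amin]
def pca(mask):
    p=np.argwhere(mask)[:,::-1].astype(float);c=p.mean(0);w,v=np.linalg.eigh(np.cov((p-c).T));return c,w,v
def tool(zdir,ydir):
    z=np.array(zdir,float);z/=np.linalg.norm(z);y=np.array(ydir,float);y-=z*(y@z);y/=np.linalg.norm(y)
    return R.from_matrix(np.c_[np.cross(y,z),y,z])
def plan(obs,p,Rt,n):
    R0=R.from_rotvec(obs["tool_rot"]);p0=np.array(obs["tool_pos"])
    dr=(R0.inv()*Rt).as_rotvec()
    for i in range(n):
        Ri=R0*R.from_rotvec(dr*i/n)
        print(np.round(Ri.inv().apply((p-p0)/n)/.05,2).tolist(),np.round(np.degrees(dr)/n/8,2).tolist())
E
python3 - <<'E'
from h import *; import pickle
d,o=pickle.load(open("first.pkl","rb"));im=d["top"];h=hsv(im);H,S,V=cv2.split(h)
print("tool axes\n",R.from_rotvec(o["tool_rot"]).as_matrix().round(2))
roll=blobs((S<60)&(V>130),(125,155,180,200))
for m,st,c in roll[:2]:
    cc,w,v=pca(m);q=onz(im,[cc,cc+10*v[:,1]],.055);print("roll",st,c,q[0],np.degrees(np.arctan2(*(q[1]-q[0])[1::-1])),np.sqrt(w)*3.46,V[m].mean())
    r=cv2.minAreaRect(np.argwhere(m)[:,::-1].astype(np.float32));print(r,onz(im,cv2.boxPoints(r),.039).round(3).tolist())
fl=blobs((H>100)&(H<125)&(S>130),(190,145,235,190))
for m,st,c in fl[:2]:
    k=cv2.findContours(m.astype(np.uint8),0,1)[0][0];e=cv2.fitEllipse(k);print("flange",st,e,onz(im,[e[0]],.009))
wm=blobs((S<90)&(V>140),(195,150,230,185),2)
for m,st,c in wm[:2]:print("white",st,c,onz(im,[c],.033))
red=((H<8)|(H>172))&(S>120)&(V>80)
for nm,im2,bx in(("top",im,(240,140,330,240)),("scene",d["scene"],(170,170,270,250))):
    H2,S2,V2=cv2.split(hsv(im2));r2=((H2<8)|(H2>172))&(S2>110)&(V2>70)
    for m,st,c in blobs(r2,bx,2)[:4]:print(nm,"red",st,c,onz(im2,[c],.095))
    for m,st,c in blobs((V2<45),bx,60)[:3]:
        k=max(cv2.findContours(m.astype(np.uint8),0,1)[0],key=len);k=cv2.convexHull(k);e=cv2.fitEllipse(k);print(nm,"dark",st,e,onz(im2,[e[0]],.042))
cv2.imwrite("pics/crop1.png",np.hstack([cv2.resize(im["color"][150:230,235:315],(400,400),interpolation=2),cv2.resize(im["color"][140:210,125:235],(400,255),interpolation=2)if 0 else cv2.resize(im["color"][140:220,130:210],(400,400),interpolation=2)]))
E
```

```text
tool axes
 [[ 0.92  0.39 -0.  ]
 [ 0.39 -0.92  0.  ]
 [ 0.   -0.   -1.  ]]
roll [134 167  27  21 454] [146.20264317 176.92070485] [0.57729504 0.22850083 0.055     ] 84.99289682715789 [18.47584372 24.57029368] 198.1409691629956
((146.3564453125, 176.93563842773438), (25.57245635986328, 18.507692337036133), 5.710593223571777) [[0.556, 0.274, 0.039], [0.614, 0.271, 0.039], [0.606, 0.191, 0.039], [0.548, 0.194, 0.039]]
flange [198 153  28  28 539] ((211.71153259277344, 167.0135955810547), (26.016332626342773, 28.07024574279785), 56.80741882324219) [[0.61834513 0.03370222 0.009     ]]
white [203 156   6   6  17] [205.23529412 158.41176471] [[0.63984873 0.05186822 0.033     ]]
top red [264 159   6   7  30] [266.33333333 161.9       ] [[ 0.61141479 -0.13474837  0.095     ]]
top dark [260 176  35  34 673] ((277.2870178222656, 192.2103271484375), (33.69097900390625, 34.58781433105469), 88.39178466796875) [[ 0.53072954 -0.16896101  0.042     ]]
scene red [221 222   9   7  52] [224.78846154 225.11538462] [[ 0.61918605 -0.13212271  0.095     ]]
```

View pics/crop1.png

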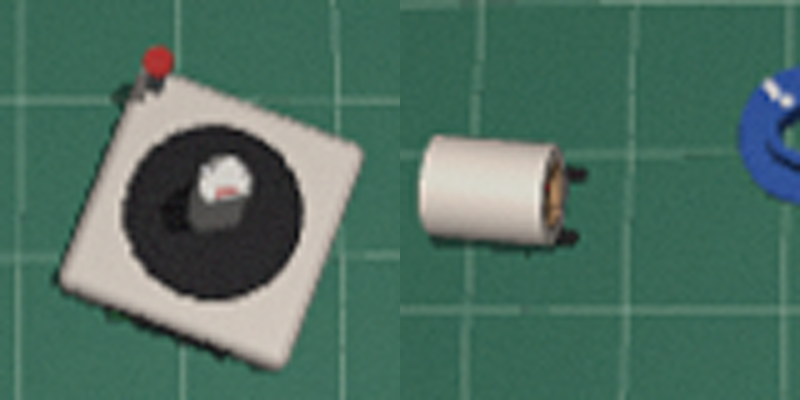

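Crop: the spindle's red mark lies on the near (-x) side of its top. The roll lies along about 85°. The flange's white mark is at upper left, about 40°. Moving to a close wrist view.

```bash
python3 - <<'E'
from h import *; from station import ctrl
o=ctrl.get_obs()
Rt=tool([0,0,-1],[np.sin(np.radians(85)),-np.cos(np.radians(85)),0])
o1=dict(o);o1["tool_pos"]=np.array(o["tool_pos"])+[0,0,.1]
plan(o1,np.array([.578,.14,.18]),Rt,16)
E
```

```text
[0.73, -0.66, 0.14] [-0.0, -0.0, -0.48]
[0.78, -0.61, 0.14] [-0.0, -0.0, -0.48]
[0.81, -0.55, 0.14] [-0.0, -0.0, -0.48]
[0.85, -0.5, 0.14] [-0.0, -0.0, -0.48]
[0.88, -0.44, 0.14] [-0.0, -0.0, -0.48]
[0.91, -0.38, 0.14] [-0.0, -0.0, -0.48]
[0.93, -0.32, 0.14] [-0.0, -0.0, -0.48]
[0.95, -0.25, 0.14] [-0.0, -0.0, -0.48]
[0.97, -0.19, 0.14] [-0.0, -0.0, -0.48]
[0.98, -0.12, 0.14] [-0.0, -0.0, -0.48]
[0.98, -0.06, 0.14] [-0.0, -0.0, -0.48]
[0.98, 0.01, 0.14] [-0.0, -0.0, -0.48]
[0.98, 0.08, 0.14] [-0.0, -0.0, -0.48]
[0.97, 0.14, 0.14] [-0.0, -0.0, -0.48]
[0.96, 0.21, 0.14] [-0.0, -0.0, -0.48]
[0.95, 0.27, 0.14] [-0.0, -0.0, -0.48]
```

{"fn": "play_rows", "kwargs": {"series": [[1,[0,0,-1],[0,0,0]],[1,[0,0,-1],[0,0,0]],[1,[0.73,-0.66,0],[0,0,-0.48]],[1,[0.78,-0.61,0],[0,0,-0.48]],[1,[0.81,-0.55,0],[0,0,-0.48]],[1,[0.85,-0.5,0],[0,0,-0.48]],[1,[0.88,-0.44,0],[0,0,-0.48]],[1,[0.91,-0.38,0],[0,0,-0.48]]]}}

```text
t: 1.15
tool_pos: [0.3704, -0.3051, 0.2917]
tool_rot: [-2.888, -1.235, -0.0]
contact_force: [1.5, -0.5, 0.8]
opening: 0.0852
grip_force: 0.0
```

{"fn": "play_rows", "kwargs": {"series": [[1,[0.93,-0.32,0],[0,0,-0.48]],[1,[0.95,-0.25,0],[0,0,-0.48]],[1,[0.97,-0.19,0],[0,0,-0.48]],[1,[0.98,-0.12,0],[0,0,-0.48]],[1,[0.98,-0.06,0.2],[0,0,-0.48]],[1,[0.98,0,0.3],[0,0,-0.48]],[1,[0.98,0.08,0.3],[0,0,-0.48]],[1,[0.97,0.14,0.3],[0,0,-0.48]]]}}

```text
t: 2.15
tool_pos: [0.5372, 0.0511, 0.2364]
tool_rot: [2.458, 1.956, -0.0]
contact_force: [0.2, -1.4, 0.6]
opening: 0.0854
grip_force: 0.0
```

{"fn": "play_rows", "kwargs": {"series": [[1,[0.96,0.2,0.3],[0,0,-0.48]],[1,[0.95,0.25,0.4],[0,0,-0.48]],[1,[0,0,0.3],[0,0,0]],[1,[0,0,0],[0,0,0]],[1,[0,0,0],[0,0,0]]]}}

```text
t: 2.78
tool_pos: [0.5776, 0.1379, 0.1878]
tool_rot: [2.325, 2.112, 0.001]
contact_force: [-0.4, -0.2, 0.9]
opening: 0.085
grip_force: 0.0
```

```bash
python3 - <<'E'
from h import *; from station import ctrl,imaging; import pickle
o=ctrl.get_obs();im=imaging.get_image("wrist");pickle.dump((im,o),open("w1.pkl","wb"));cv2.imwrite("pics/w1.png",im["color"])
print(o["t"],o["tool_pos"],R.from_rotvec(o["tool_rot"]).as_matrix().round(3),o["q"],o["contact_force"])
E
```

```text
2.775 [0.57756103 0.13786627 0.18783307] [[ 0.096  0.995  0.001]
 [ 0.995 -0.096 -0.   ]
 [-0.     0.001 -1.   ]] [ 1.09158958e-01 -1.87226076e-02  1.69233603e+00 -2.37019754e-04
  1.46713545e+00  2.05327074e-01] [-0.41596537 -0.15976714  0.85181146]
```

View pics/w1.png

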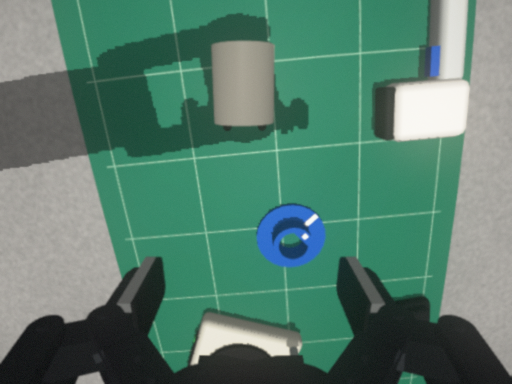

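The wrist view shows the roll at (243,83), with its ends at rows 41 and 125. The flange is at (291,236), with its white mark toward (312,219).

```bash
python3 - <<'E'
from h import *; import pickle
im,o=pickle.load(open("w1.pkl","rb"));H,S,V=cv2.split(hsv(im))
m,st,c=blobs((S<70)&(V>80),(195,25,300,140))[0]
m=cv2.morphologyEx(m.astype(np.uint8),cv2.MORPH_OPEN,np.ones((5,5)));print(st,c)
rows=np.arange(55,115,5);L=[];Rr=[]
for r in rows:
    x=np.where(m[r])[0];L.append((x.min()-.5,r));Rr.append((x.max()+.5,r))
l=onz(im,L,.039,o);r=onz(im,Rr,.039,o);mid=(l+r)/2
p=np.polyfit(mid[:,1],mid[:,0],1);print("axis ang",np.degrees(np.arctan2(1,p[0])),"width",np.abs(l-r)[:,0].mean())
cols=np.arange(236,252,3);e0=[(x,np.where(m[:,x])[0].min()-.5) for x in cols];e1=[(x,np.where(m[:,x])[0].max()+.5) for x in cols]
a=onz(im,e0,.07,o).mean(0);b=onz(im,e1,.07,o).mean(0);print(a,b,np.linalg.norm(a-b))
y=(a+b)[1]/2;print("roll mid",np.polyval(p,y),y)
m,st,c=blobs((H>100)&(H<125)&(S>130),(250,195,335,275))[0]
k=max(cv2.findContours(m.astype(np.uint8),0,1)[0],key=len);e=cv2.fitEllipse(cv2.convexHull(k));f=onz(im,[e[0]],.009,o)[0];print("flange",f,e)
q=onz(im,k[:,0],.009,o);print("r",np.percentile(np.linalg.norm(q-f,axis=1),[5,50,95]))
for mm,s,c in blobs((S<90)&(V>140),(290,200,330,250),3)[:4]:
    w=onz(im,[c],.009,o)[0];w2=onz(im,[c],.033,o)[0];print("mark",s,c,[(np.degrees(np.arctan2(*(t-f)[1::-1])),np.linalg.norm((t-f)[:2])) for t in(w,w2)])
E
```

```text
[ 211   40   64   87 5326] [242.97221179  82.62147953]
axis ang 85.39462327858904 width 0.06329598894109183
[0.58401895 0.2660541  0.07      ] [0.57621582 0.18974168 0.07      ] 0.07671032367903217
roll mid 0.5789927716222922 0.22789789140733968
flange [0.62076278 0.03873973 0.009     ] ((290.4337158203125, 235.2156982421875), (62.542327880859375, 68.69741821289062), 78.92015838623047)
r [0.02726983 0.04385745 0.0467358 ]
mark [304 214  15  13  83] [310.95180723 219.57831325] [(np.float64(35.67004814372634), np.float64(0.03364625345003892)), (np.float64(52.7999709622696), np.float64(0.03838881247043396))]
mark [302 233   7   7  30] [304.63333333 236.1       ] [(np.float64(-9.560557449233933), np.float64(0.01867750794784092)), (np.float64(32.1776010173463), np.float64(0.017588435330404065))]
mark [323 222   3   1   3] [324. 222.] [(np.float64(18.33151056780804), np.float64(0.04635723032157114)), (np.float64(33.715591234865705), np.float64(0.04661246885380876))]
```

```bash
python3 - <<'E'
from h import *; from station import ctrl
o=ctrl.get_obs();th=np.radians(85.4);a=np.array([np.cos(th),np.sin(th),0]);z=np.array([0,0,1.])
zt=(a-z)/2**.5;yt=np.cross(z,a)*-1
Rt=tool(zt,-yt if (R.from_rotvec(o["tool_rot"]).as_matrix()[:,1]@yt)<0 else yt)
mid=np.array([.579,.228,.039]);T=mid-.014*a+.027*zt
print(T,T-.1*zt);plan(o,T-.1*zt,Rt,6)
E
```

```text
[0.57940836 0.23307548 0.01990812] [0.57373744 0.16259257 0.0906188 ]
[0.08, -0.02, 0.33] [0.01, 0.94, -0.02]
[0.04, -0.02, 0.33] [0.01, 0.94, -0.02]
[-0.01, -0.02, 0.34] [0.01, 0.94, -0.02]
[-0.05, -0.02, 0.33] [0.01, 0.94, -0.02]
[-0.09, -0.02, 0.32] [0.01, 0.94, -0.02]
[-0.13, -0.02, 0.31] [0.01, 0.94, -0.02]
```

{"fn": "play_rows", "kwargs": {"series": [[1,[0.08,-0.02,0.33],[0.01,0.94,-0.02]],[1,[0.04,-0.02,0.33],[0.01,0.94,-0.02]],[1,[0,-0.02,0.34],[0.01,0.94,-0.02]],[1,[-0.05,-0.02,0.33],[0.01,0.94,-0.02]],[1,[-0.1,-0.02,0.32],[0.01,0.94,-0.02]],[1,[-0.13,-0.02,0.3],[0.01,0.94,-0.02]],[1,[0,0,0],[0,0,0]],[1,[0,0,0],[0,0,0]]]}}

```text
t: 3.82
tool_pos: [0.5746, 0.163, 0.0915]
tool_rot: [-1.836, -1.701, -0.762]
contact_force: [0.1, -0.7, 0.9]
opening: 0.0852
grip_force: 0.0
```

```bash
python3 - <<'E'
from h import *; from station import ctrl
o=ctrl.get_obs();th=np.radians(85.4);a=np.array([np.cos(th),np.sin(th),0]);z=np.array([0,0,1.])
zt=(a-z)/2**.5;Rt=tool(zt,np.cross(a,z))
print(o["tool_pos"],o["q"].round(2),R.from_rotvec(o["tool_rot"]).as_matrix().round(3));plan(o,np.array([.5794,.2331,.0199]),Rt,4)
E
```

```text
[0.57463786 0.16303232 0.09151308] [-0.24  0.1   1.91  0.79  1.37 -0.43] [[ 0.053  0.997  0.055]
 [ 0.705 -0.077  0.705]
 [ 0.707  0.001 -0.707]]
[-0.01, -0.0, 0.5] [-0.0, -0.0, 0.01]
[-0.01, -0.0, 0.5] [-0.0, -0.0, 0.01]
[-0.01, -0.0, 0.5] [-0.0, -0.0, 0.01]
[-0.0, -0.0, 0.5] [-0.0, -0.0, 0.01]
```

{"fn": "play_rows", "kwargs": {"series": [[1,[0,0,0.5],[0,0,0]],[1,[0,0,0.5],[0,0,0]],[1,[-0.02,0,0.5],[0,0,0]],[1,[0,0,0.5],[0,0,0]],[1,[0,0,0],[0,0,0]]]}}

```text
t: 4.45
tool_pos: [0.5786, 0.235, 0.0194]
tool_rot: [-1.832, -1.702, -0.76]
contact_force: [0.1, -0.1, -0.8]
opening: 0.0855
grip_force: 0.0
```

{"fn": "play_rows", "kwargs": {"series": [[0,[0,0,0],[0,0,0]],[0,[0,0,0],[0,0,0]],[0,[0,0,0],[0,0,0]],[0,[0,0,0],[0,0,0]],[0,[0,0,0],[0,0,0]]], "force": 50}}

```text
t: 5.08
tool_pos: [0.5789, 0.2329, 0.0213]
tool_rot: [-1.831, -1.699, -0.762]
contact_force: [-7.2, -5.5, 11.0]
opening: 0.0548
grip_force: 61.2
```

```bash
python3 - <<'E'
from h import *; from station import ctrl,imaging
o=ctrl.get_obs();im=imaging.get_image("wrist");im2=imaging.get_image("scene")
c=im2["color"][190:310,300:460]
cv2.imwrite("pics/w2.png",np.hstack([cv2.resize(im["color"],(400,300)),cv2.resize(c,(400,300),interpolation=2)]))
print(o["opening"],o["grip_force"],o["contact_force"],o["wrist_torque"])
E
```

```text
0.0547785526350346 61.19454770494485 [-7.16116983 -5.52718417 11.03041826] [0.16963541 0.95957995 0.7890784 ]
```

View pics/w2.png

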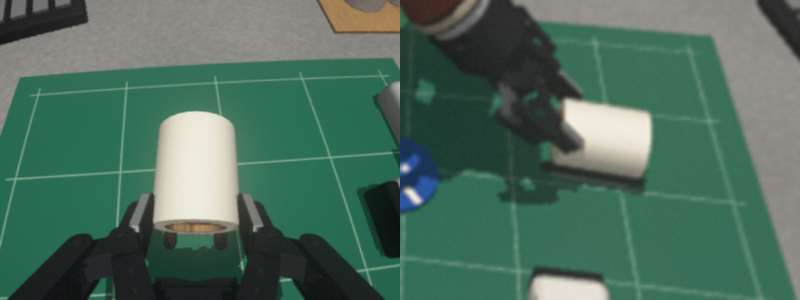

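```bash
python3 - <<'E'
from h import *; import pickle
im,o=pickle.load(open("w1.pkl","rb"));K,D,_=cam(im,o);T=np.linalg.inv(im["hand_eye"])
for hy in(.0425,.0274):
  for x in(.011,-.011):
    P=np.array([[x,hy,z] for z in(0,-.007,-.013,-.02,-.03)]);print(hy,x,cv2.projectPoints(P,cv2.Rodrigues(T[:3,:3])[0],T[:3,3],K,D)[0][:,0].round(0).tolist())
E
```

```text
0.0425 0.011 [[316.0, 212.0], [319.0, 217.0], [321.0, 221.0], [323.0, 225.0], [327.0, 233.0]]
0.0425 -0.011 [[314.0, 243.0], [316.0, 248.0], [318.0, 253.0], [320.0, 259.0], [324.0, 268.0]]
0.0274 0.011 [[293.0, 212.0], [294.0, 217.0], [296.0, 221.0], [297.0, 226.0], [300.0, 233.0]]
0.0274 -0.011 [[291.0, 243.0], [293.0, 248.0], [294.0, 253.0], [295.0, 259.0], [298.0, 268.0]]
```

Both halves show the pads only on the upper rear part of the roll, less deep than planned. I'll check where the fingertips really are relative to the TCP, using the scene camera.

```bash
python3 - <<'E'
from h import *; from station import ctrl,imaging
o=ctrl.get_obs();im=imaging.get_image("scene");B=R.from_rotvec(o["tool_rot"]).as_matrix();p=np.array(o["tool_pos"])
c=cv2.resize(im["color"][190:310,300:460],(800,600),interpolation=2)
for z,col in((0,(0,0,255)),(-.019,(0,255,255)),(-.045,(255,0,255))):
  for x in(-.011,.011):
    q=proj(im,[p+B@[x,.031,z]])[0];print(z,x,q.round(1));cv2.circle(c,tuple(((q-[300,190])*5).astype(int).tolist()),4,col,-1)
cv2.imwrite("pics/s3.png",c)
E
```

```text
0 -0.011 [376.9 261.1]
0 0.011 [385.3 258. ]
-0.019 -0.011 [372.1 256.5]
-0.019 0.011 [380.6 253.3]
-0.045 -0.011 [365.4 250.1]
-0.045 0.011 [373.9 246.8]
```

View pics/s3.png

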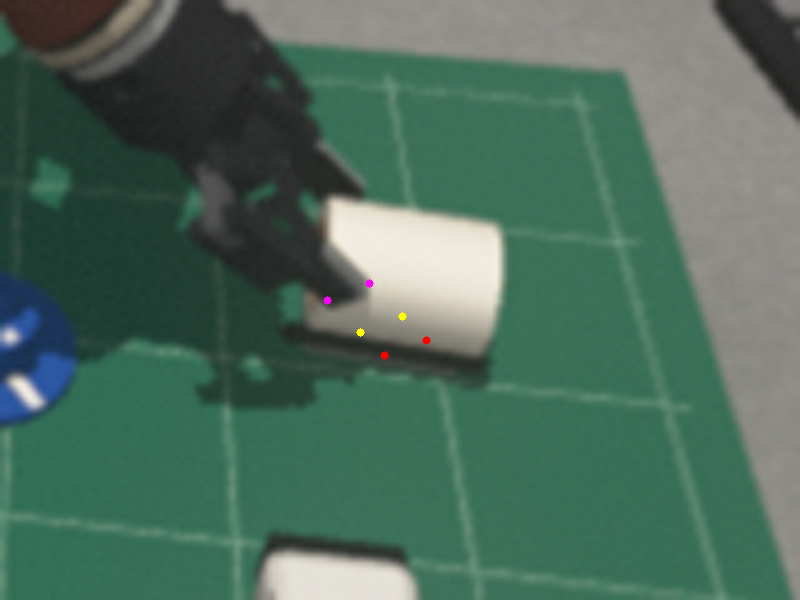

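The fingertips are really about 45 mm behind the reported TCP (magenta dots at z = -45 mm sit on the tip). Open, and go about 38 mm deeper.

{"fn": "play_rows", "kwargs": {"series": [[1,[0,0,0],[0,0,0]],[1,[0,0,0],[0,0,0]],[1,[0,0,0],[0,0,0]],[1,[0,0,0],[0,0,0]],[1,[0,0,0],[0,0,0]]]}}

```text
t: 5.85
tool_pos: [0.5786, 0.2335, 0.0183]
tool_rot: [-1.834, -1.698, -0.761]
contact_force: [-1.1, 0.5, 0.0]
opening: 0.0855
grip_force: 0.0
```

{"fn": "play_rows", "kwargs": {"series": [[1,[0,0,0.2],[0,0,0]],[1,[0,0,0.2],[0,0,0]],[1,[0,0,0.2],[0,0,0]],[1,[0,0,0.15],[0,0,0]],[1,[0,0,0],[0,0,0]]]}}

```text
t: 6.48
tool_pos: [0.58, 0.2605, -0.0088]
tool_rot: [-1.834, -1.698, -0.759]
contact_force: [-0.3, -0.5, 0.2]
opening: 0.0853
grip_force: 0.0
```

{"fn": "play_rows", "kwargs": {"series": [[0,[0,0,0],[0,0,0]],[0,[0,0,0],[0,0,0]],[0,[0,0,0],[0,0,0]],[0,[0,0,0],[0,0,0]],[0,[0,0,0],[0,0,0]]]}}

```text
t: 7.1
tool_pos: [0.581, 0.2598, -0.0074]
tool_rot: [-1.834, -1.699, -0.762]
contact_force: [-2.6, -4.1, 6.0]
opening: 0.061
grip_force: 54.3
```

```bash
python3 - <<'E'
from h import *; from station import ctrl,imaging
o=ctrl.get_obs();print(o["tool_pos"],o["opening"],o["grip_force"],o["contact_force"],o["wrist_torque"],o["q"])
E
```

```text
[ 0.58102376  0.25983704 -0.00743253] 0.06099421196997087 54.32789146900177 [-2.63967884 -4.07691532  5.96112921] [-0.13528035  0.24032046  0.17383342] [-0.07048226  0.27939363  1.90741977  0.89052949  1.14767848 -0.46111697]
```

Good grip at 61 mm. A quick arm model from the logged poses will let me pick a placement within the q4 limit.

```bash
cat > ik.py <<'E'
from h import *
from scipy.optimize import least_squares
L,d=.318,.074
D=[([.2454,-.5742,.1911],[0,0,-1],[-1.286,.0532,1.614]),([.5776,.1379,.1878],[0,0,-1],[.1092,-.0187,1.6923]),
([.5746,.163,.0915],[.055,.705,-.707],[-.24,.10,1.91]),([.581,.2598,-.0074],[.055,.705,-.707],[-.0705,.2794,1.9074])]
def W(p,z): return np.array(p)-L*np.array(z)
def fk(k,q2,s): return np.array([k[0]+k[2]*np.sin(q2)+k[3]*np.sin(s+k[4]),k[1]+k[2]*np.cos(q2)+k[3]*np.cos(s+k[4])])
def res(k): 
    r=[]
    for p,z,q in D:
        w=W(p,z);r+=list(fk(k,q[1],q[1]+q[2])-[w[0]*np.cos(q[0])+w[1]*np.sin(q[0]),w[2]])
    return r
f=least_squares(res,[0.05,.3,.45,.5,0]);k=f.x
def wrist(p,z):
    w=W(p,z);rho=np.hypot(w[0],w[1]);q1=np.arctan2(w[1],w[0])-np.arcsin(d/rho);r=(rho**2-d*d)**.5
    g=least_squares(lambda x:fk(k,*x)-[r,w[2]],[.1,1.9]);q2,s=g.x
    F=np.array([np.sin(s)*np.cos(q1),np.sin(s)*np.sin(q1),np.cos(s)]);n=np.array([-np.sin(q1),np.cos(q1),0]);u=np.cross(n,F)
    z=np.array(z);return np.round([q1,q2,s-q2,np.arctan2(z@n,z@u),np.arccos(z@F),np.abs(g.fun).max()],2)
E
python3 - <<'E'
from ik import *
print(k,np.abs(f.fun).max())
for p,z,q in D: print(q,wrist(p,z))
for yaw in(0,-15,-30,-45):
  for xy in((.475,.17),(.475,.25),(.52,.17)):
    th=np.radians(85.4+yaw);a=np.array([np.cos(th),np.sin(th),0]);zt=(-a-[0,0,1])/2**.5
    print(yaw,xy,wrist(np.array([*xy,.0405+.014])+.066*zt,zt))
E
```

```text
[0.00297821 0.24785205 0.40672286 0.61250215 0.14234615] 0.00037351251902473237
[-1.286, 0.0532, 1.614] [-1.29  0.05  1.61  0.    1.47  0.  ]
[0.1092, -0.0187, 1.6923] [ 0.11 -0.02  1.69  0.    1.47  0.  ]
[-0.24, 0.1, 1.91] [-0.24  0.1   1.91  0.79  1.37  0.  ]
[-0.0705, 0.2794, 1.9074] [-0.07  0.28  1.91  0.89  1.14  0.  ]
0 (0.475, 0.17) [ 0.49  0.32  1.82 -0.64  1.51  0.  ]
0 (0.475, 0.25) [ 0.6   0.42  1.69 -0.58  1.59  0.  ]
0 (0.52, 0.17) [ 0.46  0.4   1.72 -0.65  1.51  0.  ]
-15 (0.475, 0.17) [ 0.45  0.39  1.73 -0.52  1.63  0.  ]
-15 (0.475, 0.25) [ 0.55  0.48  1.61 -0.46  1.7   0.  ]
-15 (0.52, 0.17) [ 0.42  0.47  1.63 -0.54  1.64  0.  ]
-30 (0.475, 0.17) [ 0.39  0.44  1.67 -0.4   1.72  0.  ]
-30 (0.475, 0.25) [ 0.5   0.52  1.55 -0.33  1.79  0.  ]
-30 (0.52, 0.17) [ 0.37  0.52  1.56 -0.42  1.74  0.  ]
-45 (0.475, 0.17) [ 0.33  0.47  1.62 -0.27  1.79  0.  ]
-45 (0.475, 0.25) [ 0.44  0.55  1.52 -0.2   1.84  0.  ]
-45 (0.52, 0.17) [ 0.31  0.55  1.51 -0.29  1.82  0.  ]
```

{"fn": "play_rows", "kwargs": {"series": [[0,[0.35,0,-0.35],[0,0,0]],[0,[0.7,0,-0.7],[0,0,0]],[0,[0.7,0,-0.7],[0,0,0]],[0,[0.35,0,-0.35],[0,0,0]],[0,[0,0,0],[0,0,0]]]}}

```text
t: 7.72
tool_pos: [0.5818, 0.2595, 0.1416]
tool_rot: [-1.835, -1.701, -0.764]
contact_force: [0.3, 0.2, -4.0]
opening: 0.0605
grip_force: 55.1
```

```bash
python3 - <<'E'
from ik import *; from station import ctrl
o=ctrl.get_obs();th=np.radians(85.4);a=np.array([np.cos(th),np.sin(th),0]);z=np.array([0,0,1.])
print(o["opening"],o["tool_pos"],o["contact_force"],o["wrist_torque"])
zt=(-a-z)/2**.5;T=np.array([.475,.17,.0405+.0145+.04])+.066*zt;print(T)
plan(o,T,tool(zt,np.cross(a,z)),14)
E
```

```text
0.06052132471356382 [0.5818193  0.25946889 0.14159434] [ 0.28246111  0.1832972  -3.98047197] [-0.59097595  0.04348598 -0.00346393]
[0.47125719 0.12348128 0.04833095]
[-0.24, -0.14, -0.05] [0.0, -0.8, 0.0]
[-0.24, -0.14, -0.02] [0.0, -0.8, 0.0]
[-0.25, -0.14, 0.0] [0.0, -0.8, 0.0]
[-0.24, -0.14, 0.03] [0.0, -0.8, 0.0]
[-0.24, -0.14, 0.06] [0.0, -0.8, 0.0]
[-0.23, -0.14, 0.08] [0.0, -0.8, 0.0]
[-0.22, -0.14, 0.11] [0.0, -0.8, 0.0]
[-0.21, -0.14, 0.13] [0.0, -0.8, 0.0]
[-0.19, -0.14, 0.16] [0.0, -0.8, 0.0]
[-0.17, -0.14, 0.18] [0.0, -0.8, 0.0]
[-0.15, -0.14, 0.19] [0.0, -0.8, 0.0]
[-0.13, -0.14, 0.21] [0.0, -0.8, 0.0]
[-0.1, -0.14, 0.22] [0.0, -0.8, 0.0]
[-0.08, -0.14, 0.23] [0.0, -0.8, 0.0]
```

{"fn": "play_rows", "kwargs": {"series": [[0,[-0.24,-0.14,-0.05],[0,-0.8,0]],[0,[-0.24,-0.14,-0.02],[0,-0.8,0]],[0,[-0.25,-0.14,0],[0,-0.8,0]],[0,[-0.24,-0.14,0.03],[0,-0.8,0]],[0,[-0.24,-0.14,0.06],[0,-0.8,0]],[0,[-0.23,-0.14,0.08],[0,-0.8,0]],[0,[-0.22,-0.14,0.11],[0,-0.8,0]],[0,[-0.2,-0.14,0.13],[0,-0.8,0]]]}}

```text
t: 8.72
tool_pos: [0.5165, 0.1817, 0.0835]
tool_rot: [2.25, 2.086, -0.132]
contact_force: [-0.9, -0.2, -1.9]
opening: 0.0609
grip_force: 55.0
```

{"fn": "play_rows", "kwargs": {"series": [[0,[-0.19,-0.14,0.16],[0,-0.8,0]],[0,[-0.17,-0.14,0.18],[0,-0.8,0]],[0,[-0.15,-0.14,0.2],[0,-0.8,0]],[0,[-0.13,-0.14,0.2],[0,-0.8,0]],[0,[-0.1,-0.14,0.2],[0,-0.8,0]],[0,[-0.08,-0.14,0.2],[0,-0.8,0]],[0,[0,0,0],[0,0,0]],[0,[0,0,0],[0,0,0]]]}}

```text
t: 9.72
tool_pos: [0.4718, 0.1258, 0.0476]
tool_rot: [1.842, 1.709, -0.756]
contact_force: [0.7, 0.7, -2.7]
opening: 0.0607
grip_force: 55.1
```

```bash
python3 - <<'E'
from ik import *; from station import ctrl,imaging
o=ctrl.get_obs();im=imaging.get_image("scene");B=R.from_rotvec(o["tool_rot"]).as_matrix()
print(o["opening"],o["tool_pos"],B.round(3),o["contact_force"],o["wrist_torque"])
pc=o["tool_pos"]+B@[0,0,-.066];print("pad",pc)
a=-(B[:,0]-B[:,2])/2**.5  # up
q=proj(im,[pc+.0227*np.array([0,0,1]),pc-.0523*np.array([0,0,1])]);print(q)
H,S,V=cv2.split(hsv(im));u,v=q.mean(0).astype(int)
m,st,c=blobs((S<70)&(V>110),(u-30,v-40,u+30,v+40))[0];print(st,c)
rr=cv2.minAreaRect(np.argwhere(m)[:,::-1].astype(np.float32));print(rr)
x0,y0=u-60,v-60;cv2.imwrite("pics/s4.png",cv2.resize(im["color"][y0:y0+110,x0:x0+130],(650,550),interpolation=2))
E
```

```text
0.060680839673488404 [0.47180933 0.12577378 0.04763971] [[ 0.052  0.997 -0.056]
 [ 0.712 -0.076 -0.698]
 [-0.7   -0.003 -0.714]] [ 0.69065869  0.69218686 -2.66524828] [ 0.5711667  -0.06298992  0.07211477]
pad [0.47547623 0.17183541 0.09476592]
[[358.20679909 188.28466444]
 [352.78005731 210.26425657]]
[ 325  159   46   61 1772] [345.30756208 182.90914221]
((347.5, 189.0), (45.0, 60.0), 0.0)
```

View pics/s4.png

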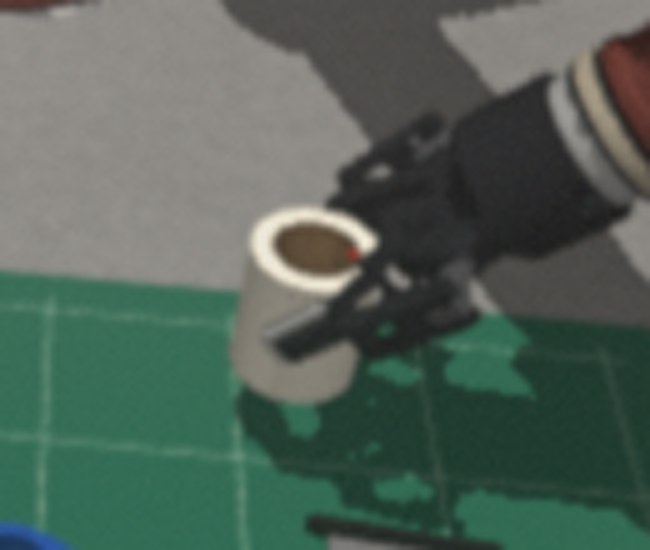

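The roll is held nearly upright, its red mark on the +y side. Lowering it to contact.

{"fn": "play_rows", "kwargs": {"series": [[0,[0.2,0,0.2],[0,0,0]],[0,[0.2,0,0.2],[0,0,0]],[0,[0.08,0,0.08],[0,0,0]],[0,[0,0,0],[0,0,0]],[0,[0,0,0],[0,0,0]]]}}

```text
t: 10.4
tool_pos: [0.4725, 0.1264, 0.015]
tool_rot: [1.842, 1.707, -0.754]
contact_force: [0.9, -0.1, -1.8]
opening: 0.0607
grip_force: 55.0
```

{"fn": "play_rows", "kwargs": {"series": [[0,[0.03,0,0.03],[0,0,0]],[0,[0.03,0,0.03],[0,0,0]],[0,[0.03,0,0.03],[0,0,0]],[0,[0,0,0],[0,0,0]]]}}

```text
t: 10.9
tool_pos: [0.472, 0.1262, 0.0082]
tool_rot: [1.842, 1.707, -0.755]
contact_force: [-1.0, -0.7, -2.2]
opening: 0.0611
grip_force: 55.0
```

{"fn": "play_rows", "kwargs": {"series": [[0,[0.03,0,0.03],[0,0,0]],[0,[0.02,0,0.02],[0,0,0]],[0,[0,0,0],[0,0,0]]]}}

```text
t: 11.28
tool_pos: [0.4723, 0.1264, 0.0079]
tool_rot: [1.841, 1.704, -0.758]
contact_force: [-4.6, 0.4, 12.0]
opening: 0.0609
grip_force: 55.6
```

{"fn": "play_rows", "kwargs": {"series": [[0,[-0.02,0,-0.02],[0,0,0]],[1,[0,0,0],[0,0,0]],[1,[0,0,0],[0,0,0]],[1,[0,0,0],[0,0,0]],[1,[0,0,0],[0,0,0]],[1,[0,0,0],[0,0,0]]]}}

```text
t: 12.02
tool_pos: [0.4722, 0.1263, 0.0062]
tool_rot: [1.842, 1.707, -0.755]
contact_force: [0.3, 0.6, 0.8]
opening: 0.0853
grip_force: 0.0
```

{"fn": "play_rows", "kwargs": {"series": [[1,[0,0,-0.4],[0,0,0]],[1,[0,0,-0.8],[0,0,0]],[1,[0,0,-0.9],[0,0,0]],[1,[0,0,-0.9],[0,0,0]],[1,[0,0,-0.4],[0,0,0]]]}}

```text
t: 12.65
tool_pos: [0.4827, 0.2479, 0.1307]
tool_rot: [1.843, 1.708, -0.747]
contact_force: [0.2, 0.2, -0.8]
opening: 0.0853
grip_force: 0.0
```

```bash
python3 - <<'E'
from ik import *; from station import ctrl,imaging; import pickle
o=ctrl.get_obs();im=imaging.get_image("top");pickle.dump(im,open("t2.pkl","wb"))
print(o["tool_pos"],o["opening"])
q=proj(im,[[.476,.172,.078]])[0];print(q);H,S,V=cv2.split(hsv(im));u,v=q.astype(int)
for m,st,c in blobs((S<70)&(V>110),(u-25,v-25,u+25,v+25))[:2]:
    k=max(cv2.findContours(m.astype(np.uint8),0,1)[0],key=len);e=cv2.fitEllipse(k);print(st,c,e,onz(im,[e[0]],.07))
th=np.radians(85.4);Rt=tool([0,0,-1],[np.sin(th),-np.cos(th),0])
plan(o,np.array([.475,.11,.19]),Rt,6)
E
```

```text
[0.4827102  0.24791196 0.13071959] 0.08532350544164835
[161.85271215 208.8149687 ]
[152 198  21  22 226] [162.2699115  208.54867257] ((162.0619659423828, 208.50074768066406), (20.534305572509766, 21.545358657836914), 14.234127044677734) [[0.4781136  0.17315811 0.07      ]]
[148 183  14   2  17] [155.41176471 183.17647059] ((154.74073791503906, 183.5), (0.0, 1.0), 0.0) [[0.55355677 0.19779306 0.07      ]]
[-0.47, 0.01, 0.18] [0.01, 0.92, 0.01]
[-0.49, 0.01, 0.12] [0.01, 0.92, 0.01]
[-0.5, 0.01, 0.05] [0.01, 0.92, 0.01]
[-0.5, 0.01, -0.01] [0.01, 0.92, 0.01]
[-0.5, 0.01, -0.07] [0.01, 0.92, 0.01]
[-0.48, 0.01, -0.14] [0.01, 0.92, 0.01]
```

{"fn": "play_rows", "kwargs": {"series": [[1,[-0.47,0,0.18],[0,0.92,0]],[1,[-0.49,0,0.12],[0,0.92,0]],[1,[-0.5,0,0.05],[0,0.92,0]],[1,[-0.5,0,0],[0,0.92,0]],[1,[-0.5,0,-0.07],[0,0.92,0]],[1,[-0.48,0,-0.14],[0,0.92,0]],[1,[0,0,0],[0,0,0]],[1,[0,0,0],[0,0,0]]]}}

```text
t: 13.7
tool_pos: [0.4703, 0.1068, 0.1863]
tool_rot: [2.304, 2.132, -0.01]
contact_force: [-0.1, -0.2, -0.4]
opening: 0.0854
grip_force: 0.0
```

```bash
cat > ring.py <<'E'
from ik import *; from station import ctrl,imaging; import pickle
o=ctrl.get_obs();im=imaging.get_image("wrist");pickle.dump((im,o),open("w4.pkl","wb"))
print(o["t"],o["tool_pos"],o["q"])
q=proj(im,[[.476,.172,.078]],o)[0];print(q);H,S,V=cv2.split(hsv(im));u,v=q.astype(int)
x0,y0=max(u-75,0),max(v-75,0);cv2.imwrite("pics/w4.png",cv2.resize(im["color"][y0:y0+150,x0:x0+150],(600,600),interpolation=2));print("crop",x0,y0)
red=((H<10)|(H>170))&(S>120)&(V>80)
for m,st,c in blobs(red,(x0,y0,x0+150,y0+150),3)[:3]: print("red",st,c,onz(im,[c],.078,o))
for m,st,c in blobs((S<60)&(V>165),(x0,y0,x0+150,y0+150),50)[:3]:
    k=max(cv2.findContours(m.astype(np.uint8),0,1)[0],key=len);P=onz(im,k[:,0],.078,o);cc,r=cv2.minEnclosingCircle(P[:,:2].astype(np.float32));print("white",st,c,cc,r)
E
python3 ring.py
```

```text
13.7 [0.47028186 0.10681543 0.18634761] [ 0.0726891  -0.29246126  1.93846275 -0.00572811  1.49952376  0.15059673]
[251.23751168 111.60525277]
crop 176 36
red [249  87   6   7  37] [251.54054054  89.75675676] [[0.47772534 0.19105889 0.078     ]]
```

View pics/w4.png

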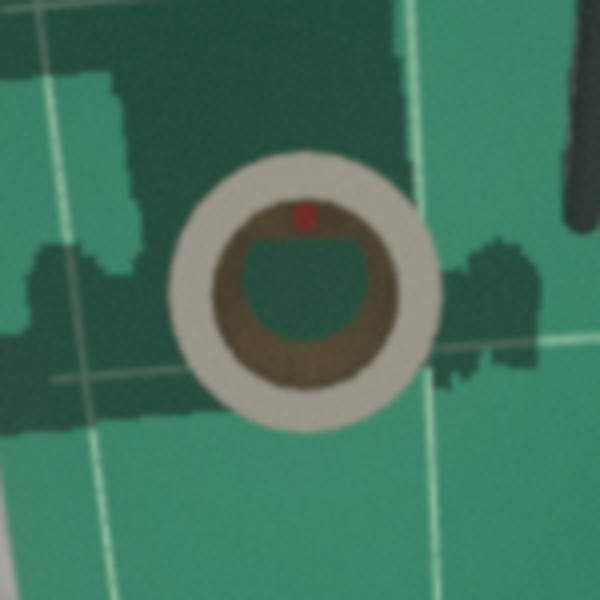

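Clean view of the upright roll: centre at crop (305,291), i.e. image (252.3,108.8), red mark at (251.5,89.8). Next I look at the spindle from above.

{"fn": "play_rows", "kwargs": {"series": [[1,[-0.9,0.28,-0.1],[0,0,0]],[1,[-0.9,0.28,-0.1],[0,0,0]],[1,[-0.9,0.28,-0.1],[0,0,0]],[1,[-0.9,0.28,0],[0,0,0]],[1,[-0.9,0.28,0],[0,0,0]],[1,[-0.9,0.28,0],[0,0,0]],[1,[0,0,0],[0,0,0]],[1,[0,0,0],[0,0,0]]]}}

```text
t: 14.75
tool_pos: [0.5341, -0.1668, 0.2026]
tool_rot: [2.302, 2.137, -0.009]
contact_force: [-0.1, 1.3, 0.5]
opening: 0.0854
grip_force: 0.0
```

```bash
python3 - <<'E'
from ik import *; from station import ctrl,imaging; import pickle
im4,o4=pickle.load(open("w4.pkl","rb"))
c=onz(im4,[[252.25,108.75]],.078,o4)[0];r=onz(im4,[[251.54,89.76]],.078,o4)[0];e=onz(im4,[[252.25+34.2,108.75]],.078,o4)[0]
print("roll",c,"red ang",np.degrees(np.arctan2(*(r-c)[1::-1])),np.linalg.norm(r-c),"rad",np.linalg.norm(e-c))
o=ctrl.get_obs();im=imaging.get_image("wrist");pickle.dump((im,o),open("w5.pkl","wb"))
print(o["t"],o["tool_pos"]);H,S,V=cv2.split(hsv(im))
red=((H<10)|(H>170))&(S>110)&(V>70)
for m,st,cc in blobs(red,(100,50,400,330),5)[:4]: print("red",st,cc,onz(im,[cc],.134,o)[0],onz(im,[cc],.095,o)[0])
q=proj(im,[[.531,-.169,.134]],o)[0];print(q);u,v=q.astype(int)
x0,y0=max(u-75,0),max(v-75,0);cv2.imwrite("pics/w5.png",cv2.resize(im["color"][y0:y0+150,x0:x0+150],(600,600),interpolation=2));print("crop",x0,y0)
E
```

```text
roll [0.47711424 0.17446462 0.078     ] red ang 87.89301562745473 0.016602750972042023 rad 0.03121266267275414
14.75 [ 0.53413559 -0.16680163  0.20261382]
red [322 130  18  19 275] [330.49818182 139.11272727] [ 0.60266355 -0.12478869  0.134     ] [ 0.61216559 -0.13167148  0.095     ]
red [240 191   4  12  27] [241.59259259 196.33333333] [ 0.5264231  -0.16879352  0.134     ] [ 0.5240503  -0.18253029  0.095     ]
[246.89726026 196.19619424]
crop 171 121
```

View pics/w5.png

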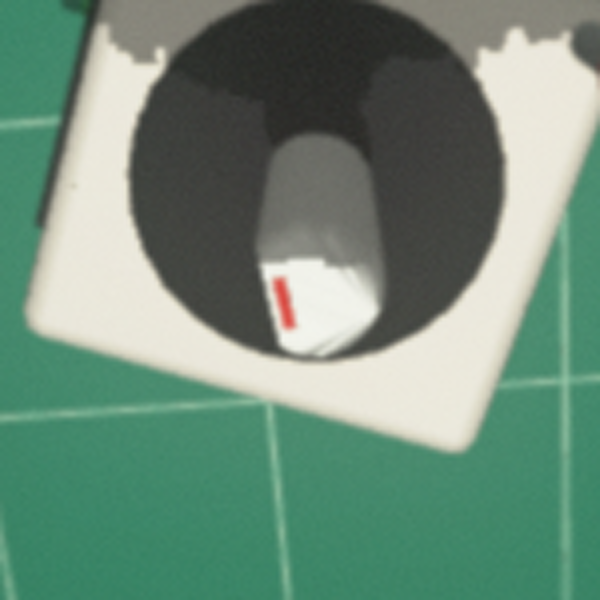

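The spindle top's red mark runs from crop (280,280) to (290,327), with the flat on the left. The platen circle is centred at about (316,180).

```bash
python3 - <<'E'
from ik import *; import pickle
im,o=pickle.load(open("w5.pkl","rb"))
f=lambda p:[[171+x/4,121+y/4] for x,y in p]
for nm,P in(("red",[(280,280),(290,327)]),("edge",[(262,262),(280,347)])):
    q=onz(im,f(P),.134,o);t=q[1]-q[0];print(nm,q[:,:2],"line",np.degrees(np.arctan2(t[1],t[0])),np.linalg.norm(t))
P=[(128,180),(505,180),(316,-2),(316,362)];q=onz(im,f(P),.039,o);print("platen",q[:,:2],(q[0]+q[1])[:2]/2,(q[2]+q[3])[:2]/2)
H,S,V=cv2.split(hsv(im))
m=(V<70)&(S<60);ms=blobs(m,(171,110,310,225),200)[0][0];k=cv2.convexHull(np.argwhere(ms)[:,::-1].astype(np.int32));w=onz(im,k[:,0],.039,o);cc,r=cv2.minEnclosingCircle(w[:,:2].astype(np.float32));print("hullcircle",cc,r)
post=onz(im,[[330.5,139.1]],.093,o)[0][:2];s=np.array((q[0]+q[1])[:2]/2);v=post-s;print("post",v,np.linalg.norm(v),"front dir",np.degrees(np.arctan2(v[1],v[0]))-45+180)
# spindle top extents: white blob
mw=blobs((V>200)&(S<40),(230,180,272,215),30)[0][0];k=cv2.convexHull(np.argwhere(mw)[:,::-1].astype(np.int32));w=onz(im,k[:,0],.134,o)[:,:2];cc,r=cv2.minEnclosingCircle(w.astype(np.float32));print("top",cc,r,w.min(0),w.max(0))
E
```

```text
red [[ 0.52632106 -0.16391682]
 [ 0.52758328 -0.17481541]] line -83.3937302988875 0.010971429911055151
edge [[ 0.52282892 -0.15959908]
 [ 0.52502085 -0.17931871]] line -83.65734062951627 0.019841076335167553
platen [[ 0.47932088 -0.16202425]
 [ 0.58766771 -0.16994365]
 [ 0.53720455 -0.11478394]
 [ 0.52917623 -0.22243152]] [ 0.53349429 -0.16598395] [ 0.53319039 -0.16860773]
hullcircle (0.5329388380050659, -0.16495196521282196) 0.052412524819374084
post [0.07916022 0.03397148] 0.08614175712578845 front dir 158.22650837526479
top (0.5333860516548157, -0.168145090341568) 0.013082434423267841 [ 0.52297687 -0.18112466] [ 0.54572876 -0.15955645]
```

```bash
python3 - <<'E'
from ik import *; from station import ctrl
o=ctrl.get_obs();th=np.radians(85.8);Rt=tool([0,0,-1],[np.sin(th),-np.cos(th),0]);plan(o,np.array([.477,.174,.1]),Rt,8)
E
```

```text
[0.84, -0.2, 0.25] [-0.0, 0.0, -0.0]
[0.84, -0.2, 0.25] [-0.0, 0.0, -0.0]
[0.84, -0.2, 0.25] [-0.0, 0.0, -0.0]
[0.84, -0.2, 0.26] [-0.0, 0.0, -0.0]
[0.84, -0.2, 0.26] [-0.0, 0.0, -0.0]
[0.84, -0.2, 0.26] [-0.0, 0.0, -0.0]
[0.84, -0.2, 0.26] [-0.0, 0.0, -0.0]
[0.84, -0.2, 0.26] [-0.0, 0.0, -0.0]
```

{"fn": "play_rows", "kwargs": {"series": [[1,[0.84,-0.2,0.1],[0,0,0]],[1,[0.84,-0.2,0.2],[0,0,0]],[1,[0.84,-0.2,0.25],[0,0,0]],[1,[0.84,-0.2,0.3],[0,0,0]],[1,[0.84,-0.2,0.3],[0,0,0]],[1,[0.84,-0.2,0.3],[0,0,0]],[1,[0.84,-0.2,0.3],[0,0,0]],[1,[0.84,-0.2,0.3],[0,0,0]]]}}

```text
t: 15.8
tool_pos: [0.4785, 0.1749, 0.0992]
tool_rot: [2.3, 2.136, -0.007]
contact_force: [0.9, 0.5, -0.2]
opening: 0.0853
grip_force: 0.0
```

{"fn": "play_rows", "kwargs": {"series": [[1,[0,0,0],[0,0,0]],[1,[0,0,0],[0,0,0]],[1,[0,0,0],[0,0,0]]]}}

```text
t: 16.18
tool_pos: [0.4803, 0.1718, 0.1003]
tool_rot: [2.303, 2.132, -0.006]
contact_force: [-0.1, -0.8, -0.3]
opening: 0.0857
grip_force: 0.0
```

```bash
python3 - <<'E'
from ik import *; from station import ctrl
o=ctrl.get_obs();print(o["tool_pos"]);th=np.radians(85.8);Rt=tool([0,0,-1],[np.sin(th),-np.cos(th),0]);plan(o,np.array([.477,.174,-.003]),Rt,5)
E
```

```text
[0.48028392 0.17181258 0.10028146]
[0.01, -0.01, 0.41] [0.0, 0.01, -0.01]
[0.01, -0.01, 0.41] [0.0, 0.01, -0.01]
[0.01, -0.01, 0.41] [0.0, 0.01, -0.01]
[0.01, -0.01, 0.41] [0.0, 0.01, -0.01]
[0.01, -0.01, 0.41] [0.0, 0.01, -0.01]
```

{"fn": "play_rows", "kwargs": {"series": [[1,[0.02,-0.02,0.41],[0,0,0]],[1,[0.01,-0.02,0.41],[0,0,0]],[1,[0.01,-0.01,0.41],[0,0,0]],[1,[0,0,0.41],[0,0,0]],[1,[0,0,0.41],[0,0,0]],[1,[0,0,0],[0,0,0]]]}}

```text
t: 16.92
tool_pos: [0.4762, 0.1727, -0.0042]
tool_rot: [2.305, 2.132, -0.012]
contact_force: [-0.0, -0.9, 0.3]
opening: 0.085
grip_force: 0.0
```

{"fn": "play_rows", "kwargs": {"series": [[0,[0,0,0],[0,0,0]],[0,[0,0,0],[0,0,0]],[0,[0,0,0],[0,0,0]],[0,[0,0,0],[0,0,0]],[0,[0,0,0],[0,0,0]]]}}

```text
t: 17.55
tool_pos: [0.4788, 0.1739, -0.0012]
tool_rot: [2.301, 2.132, -0.004]
contact_force: [-1.1, -0.9, 5.7]
opening: 0.0608
grip_force: 55.1
```

{"fn": "play_rows", "kwargs": {"series": [[0,[0,0,-0.4],[0,0,0]],[0,[0,0,-0.9],[0,0,0]],[0,[0,0,-0.9],[0,0,0]],[0,[0,0,-0.9],[0,0,0]],[0,[0,0,-0.3],[0,0,0]],[0,[0,0,0],[0,0,0]]]}}

```text
t: 18.3
tool_pos: [0.4777, 0.1748, 0.1669]
tool_rot: [2.302, 2.133, -0.007]
contact_force: [-0.4, -0.1, -2.0]
opening: 0.0603
grip_force: 55.3
```

```bash
python3 - <<'E'
from ik import *; from station import ctrl
o=ctrl.get_obs();x=R.from_rotvec(o["tool_rot"]).as_matrix()[:,0];t0=np.degrees(np.arctan2(x[1],x[0]));print(o["tool_pos"],t0,o["opening"])
th=np.radians(t0+98.6);Rt=tool([0,0,-1],[np.sin(th),-np.cos(th),0]);plan(o,np.array([.5332,-.168,.165]),Rt,14)
E
```

```text
[0.47770243 0.17478271 0.16693191] 85.62414936310053 0.06033897703413468
[-0.48, 0.12, 0.01] [-0.0, 0.0, -0.88]
[-0.49, 0.06, 0.01] [-0.0, 0.0, -0.88]
[-0.5, -0.0, 0.01] [-0.0, 0.0, -0.88]
[-0.49, -0.07, 0.0] [-0.0, 0.0, -0.88]
[-0.48, -0.13, 0.0] [-0.0, 0.0, -0.88]
[-0.46, -0.18, 0.0] [-0.0, 0.0, -0.88]
[-0.44, -0.24, 0.0] [-0.0, 0.0, -0.88]
[-0.4, -0.29, 0.0] [-0.0, 0.0, -0.88]
[-0.36, -0.34, 0.0] [-0.0, 0.0, -0.88]
[-0.32, -0.38, 0.0] [-0.0, 0.0, -0.88]
[-0.27, -0.42, 0.0] [-0.0, 0.0, -0.88]
[-0.22, -0.45, 0.0] [-0.0, 0.0, -0.88]
[-0.16, -0.47, 0.0] [-0.0, 0.0, -0.88]
[-0.1, -0.49, 0.0] [-0.0, 0.0, -0.88]
```

{"fn": "play_rows", "kwargs": {"series": [[0,[-0.48,0.12,0],[0,0,-0.88]],[0,[-0.49,0.06,0],[0,0,-0.88]],[0,[-0.5,0,0],[0,0,-0.88]],[0,[-0.49,-0.07,0],[0,0,-0.88]],[0,[-0.48,-0.13,0],[0,0,-0.88]],[0,[-0.46,-0.18,0],[0,0,-0.88]],[0,[-0.44,-0.24,0],[0,0,-0.88]],[0,[-0.4,-0.29,0],[0,0,-0.88]]]}}

```text
t: 19.3
tool_pos: [0.5076, -0.0217, 0.1642]
tool_rot: [-1.017, -2.967, 0.01]
contact_force: [0.5, 0.6, -2.2]
opening: 0.0609
grip_force: 55.2
```

{"fn": "play_rows", "kwargs": {"series": [[0,[-0.36,-0.34,0],[0,0,-0.88]],[0,[-0.32,-0.38,0],[0,0,-0.88]],[0,[-0.27,-0.42,0],[0,0,-0.88]],[0,[-0.22,-0.45,0],[0,0,-0.88]],[0,[-0.16,-0.47,0],[0,0,-0.88]],[0,[-0.1,-0.49,0],[0,0,-0.88]],[0,[0,0,0],[0,0,0]],[0,[0,0,0],[0,0,0]]]}}

```text
t: 20.3
tool_pos: [0.5313, -0.1679, 0.1664]
tool_rot: [0.113, -3.134, 0.005]
contact_force: [0.1, 0.2, -1.9]
opening: 0.0611
grip_force: 55.3
```

```bash
python3 - <<'E'
from ik import *; from station import ctrl,imaging
os=[ctrl.get_obs()]
for i in range(4): im=imaging.get_image("wrist");os.append(ctrl.get_obs())
o=os[-1];P=np.array([q["tool_pos"] for q in os]);print(P);p=P.mean(0)
x=R.from_rotvec(o["tool_rot"]).as_matrix()[:,0];t0=np.degrees(np.arctan2(x[1],x[0]));print(o["tool_rot"],t0,o["opening"],o["contact_force"],o["q"])
o["tool_pos"]=p
th=np.radians(184.2);Rt=tool([0,0,-1],[np.sin(th),-np.cos(th),0]);plan(o,np.array([.5332,-.168,.15]),Rt,1)
cv2.imwrite("pics/w6.png",im["color"][180:384,100:412])
E
```

```text
[[ 0.53127529 -0.16790781  0.1663598 ]
 [ 0.53155372 -0.16782476  0.16695675]
 [ 0.53184928 -0.16782622  0.16753728]
 [ 0.53204464 -0.16792212  0.16798131]
 [ 0.53221662 -0.16804223  0.16833838]]
[ 0.11530379 -3.1369898   0.00771306] -175.79031275759 0.06074870451407226 [ 0.03426609 -0.36184462 -2.74107385] [-0.43600703 -0.0903475   1.79396599 -0.00555106  1.43794218 -2.07954743]
[-0.03, -0.0, 0.35] [-0.03, -0.02, 0.0]
```

{"fn": "play_rows", "kwargs": {"series": [[0,[-0.02,0,0.2],[-0.03,-0.02,0]],[0,[0,0,0.2],[0,0,0]],[0,[0,0,0.2],[0,0,0]],[0,[0,0,0.1],[0,0,0]],[0,[0,0,0.1],[0,0,0]],[0,[0,0,0],[0,0,0]]]}}

```text
t: 21.25
tool_pos: [0.5332, -0.1688, 0.1284]
tool_rot: [-0.114, 3.139, -0.001]
contact_force: [0.5, -0.3, -2.5]
opening: 0.0607
grip_force: 55.3
```

{"fn": "play_rows", "kwargs": {"series": [[0,[0,0,0.06],[0,0,0]],[0,[0,0,0.06],[0,0,0]],[0,[0,0,0.06],[0,0,0]],[0,[0,0,0],[0,0,0]]]}}

```text
t: 21.75
tool_pos: [0.5331, -0.1688, 0.1193]
tool_rot: [0.115, -3.139, 0.001]
contact_force: [-1.6, -0.4, -2.3]
opening: 0.0607
grip_force: 55.3
```

{"fn": "play_rows", "kwargs": {"series": [[0,[0,0,0.1],[0,0,0]],[0,[0,0,0.1],[0,0,0]],[0,[0,0,0.1],[0,0,0]],[0,[0,0,0],[0,0,0]]]}}

```text
t: 22.25
tool_pos: [0.533, -0.1687, 0.1037]
tool_rot: [0.114, -3.139, 0.001]
contact_force: [-1.5, -0.2, -3.6]
opening: 0.0607
grip_force: 55.3
```

It has entered. Going on down to the platen.

{"fn": "play_rows", "kwargs": {"series": [[0,[0,0,0.2],[0,0,0]],[0,[0,0,0.2],[0,0,0]],[0,[0,0,0.2],[0,0,0]],[0,[0,0,0.2],[0,0,0]],[0,[0,0,0.2],[0,0,0]],[0,[0,0,0.1],[0,0,0]],[0,[0,0,0],[0,0,0]]]}}

```text
t: 23.12
tool_pos: [0.5326, -0.1688, 0.0486]
tool_rot: [0.115, -3.138, 0.001]
contact_force: [-4.8, -0.5, -5.0]
opening: 0.0609
grip_force: 55.2
```

{"fn": "play_rows", "kwargs": {"series": [[0,[0,0,0.08],[0,0,0]],[0,[0,0,0.08],[0,0,0]],[0,[0,0,0.04],[0,0,0]],[0,[0,0,0],[0,0,0]]]}}

```text
t: 23.62
tool_pos: [0.5327, -0.169, 0.0399]
tool_rot: [0.115, -3.138, 0.002]
contact_force: [-8.4, 1.1, 0.9]
opening: 0.0606
grip_force: 55.7
```

{"fn": "play_rows", "kwargs": {"series": [[0,[0.02,0,0.04],[0,0,0]],[0,[0,0,0.04],[0,0,0]],[0,[0,0,0.04],[0,0,0]],[0,[0,0,0],[0,0,0]]]}}

```text
t: 24.12
tool_pos: [0.5327, -0.1692, 0.0349]
tool_rot: [-0.115, 3.139, -0.002]
contact_force: [-8.5, 0.4, 5.9]
opening: 0.0607
grip_force: 56.0
```

Probably at the bottom (about .035 expected). Release and check the height.

{"fn": "play_rows", "kwargs": {"series": [[0,[0,0,0.04],[0,0,0]],[0,[0,0,0],[0,0,0]],[1,[0,0,0],[0,0,0]],[1,[0,0,0],[0,0,0]],[1,[0,0,0],[0,0,0]],[1,[0,0,0],[0,0,0]],[1,[0,0,0],[0,0,0]]]}}

```text
t: 25.0
tool_pos: [0.5326, -0.169, 0.0317]
tool_rot: [-0.115, 3.139, -0.002]
contact_force: [-0.0, 0.2, 0.2]
opening: 0.0854
grip_force: 0.0
```

{"fn": "play_rows", "kwargs": {"series": [[1,[0,0,-0.4],[0,0,0]],[1,[0,0,-0.9],[0,0,0]],[1,[0,0,-0.9],[0,0,0]],[1,[0,0,-0.9],[0,0,0]],[1,[0,0,-0.4],[0,0,0]],[1,[0,0,0],[0,0,0]]]}}

```text
t: 25.75
tool_pos: [0.5333, -0.1693, 0.2089]
tool_rot: [-0.114, 3.135, -0.004]
contact_force: [-0.3, 0.7, -0.4]
opening: 0.0855
grip_force: 0.0
```

```bash
python3 - <<'E'
from ik import *; from station import ctrl,imaging; import pickle
o=ctrl.get_obs();im=imaging.get_image("wrist");im2=imaging.get_image("scene");pickle.dump((im,im2,o),open("w7.pkl","wb"))
print(o["t"],o["tool_pos"],o["tool_rot"])
for n,i in(("w",im),("s",im2)):
    for z in(.039,.114,.134): print(n,z,proj(i,[[.5332,-.168,z]],o)[0].round(1))
c=im2["color"];a=cv2.resize(c[150:250,160:290],(390,300),interpolation=2)
cv2.imwrite("pics/m.png",np.hstack([cv2.resize(im["color"],(400,300)),a]))
E
```

```text
25.75 [ 0.53330997 -0.16926795  0.2088958 ] [-0.11445327  3.13534498 -0.00441553]
w 0.039 [251.1 164.2]
w 0.114 [251.1 183.1]
w 0.134 [251.1 189.8]
s 0.039 [218.8 214.4]
s 0.114 [216.8 192.6]
s 0.134 [216.2 186.3]
```

View pics/m.png

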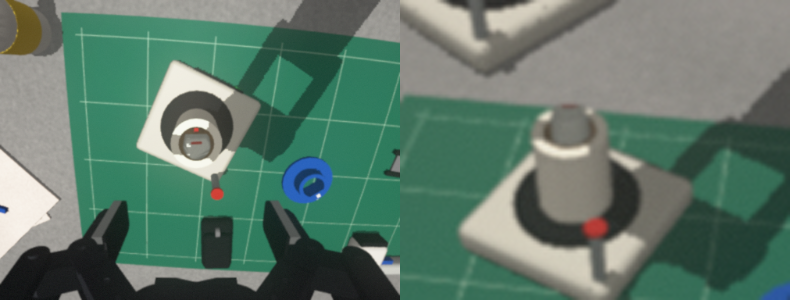

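The roll is seated on the platen, released, its mark in line with the spindle's. Going to the flange, with the tool turned so that it can later turn +150°.

```bash
python3 - <<'E'
from ik import *; import pickle
im,im2,o=pickle.load(open("w7.pkl","rb"));H,S,V=cv2.split(hsv(im))
ms=blobs((H>100)&(H<125)&(S>120),(345,185,440,270))[0][0];k=cv2.convexHull(np.argwhere(ms)[:,::-1].astype(np.int32));w=onz(im,k[:,0],.009,o);cc,r=cv2.minEnclosingCircle(w[:,:2].astype(np.float32));print("flange",cc,r)
mw=blobs((S<60)&(V>140),(190,140,300,215),30)
for m,st,c in mw[:3]:
    k=cv2.convexHull(np.argwhere(m)[:,::-1].astype(np.int32));w=onz(im,k[:,0],.114,o);print("ring",st,cv2.minEnclosingCircle(w[:,:2].astype(np.float32)))
o=dict(o);th=np.radians(40);p=np.array([.62,.039,.15])
R0=R.from_rotvec(o["tool_rot"]);p0=o["tool_pos"];n=18
for i in range(n):
    Ri=R0*R.from_rotvec([0,0,np.radians(8)*i]);print((Ri.inv().apply((p-p0)/n)/.05).round(2).tolist())
E
```

```text
flange (0.6202892661094666, 0.03546807914972305) 0.04602059721946716
ring [ 190  140  110   75 3823] ((0.5281552076339722, -0.1755765825510025), 0.0578489825129509)
ring [238 178  29  24 423] ((0.5397343635559082, -0.16696999967098236), 0.014768953435122967)
[-0.11, 0.22, 0.07]
[-0.08, 0.24, 0.07]
[-0.05, 0.25, 0.07]
[-0.01, 0.25, 0.07]
[0.02, 0.25, 0.07]
[0.06, 0.24, 0.07]
[0.09, 0.23, 0.07]
[0.12, 0.22, 0.07]
[0.15, 0.2, 0.07]
[0.18, 0.18, 0.07]
[0.2, 0.15, 0.07]
[0.22, 0.12, 0.07]
[0.23, 0.09, 0.07]
[0.24, 0.06, 0.07]
[0.25, 0.02, 0.07]
[0.25, -0.01, 0.07]
[0.25, -0.05, 0.07]
[0.24, -0.08, 0.07]
```

{"fn": "play_rows", "kwargs": {"series": [[1,[-0.11,0.22,0],[0,0,1]],[1,[-0.08,0.24,0],[0,0,1]],[1,[-0.05,0.25,0],[0,0,1]],[1,[0,0.25,0],[0,0,1]],[1,[0.02,0.25,0.07],[0,0,1]],[1,[0.06,0.24,0.07],[0,0,1]],[1,[0.09,0.23,0.07],[0,0,1]],[1,[0.12,0.22,0.1],[0,0,1]]]}}

```text
t: 26.85
tool_pos: [0.5689, -0.0756, 0.1879]
tool_rot: [-1.571, -2.716, 0.003]
contact_force: [-0.7, 0.4, -0.4]
opening: 0.0854
grip_force: 0.0
```

{"fn": "play_rows", "kwargs": {"series": [[1,[0.15,0.2,0.1],[0,0,1]],[1,[0.18,0.18,0.1],[0,0,1]],[1,[0.2,0.15,0.1],[0,0,1]],[1,[0.22,0.12,0.1],[0,0,1]],[1,[0.23,0.09,0.1],[0,0,1]],[1,[0.24,0.06,0.1],[0,0,1]],[1,[0.25,0.02,0.1],[0,0,1]],[1,[0.25,0,0.1],[0,0,1]]]}}

```text
t: 27.85
tool_pos: [0.6081, 0.016, 0.1475]
tool_rot: [-2.773, -1.472, 0.007]
contact_force: [-0.4, -0.2, 0.1]
opening: 0.0854
grip_force: 0.0
```

{"fn": "play_rows", "kwargs": {"series": [[1,[0.25,-0.05,0.1],[0,0,1]],[1,[0.24,-0.08,0],[0,0,1]],[1,[0,0,0],[0,0,0]],[1,[0,0,0],[0,0,0]],[1,[0,0,0],[0,0,0]]]}}

```text
t: 28.48
tool_pos: [0.6193, 0.0384, 0.1456]
tool_rot: [2.949, 1.08, -0.001]
contact_force: [-0.5, -0.4, 0.8]
opening: 0.0853
grip_force: 0.0
```

```bash
python3 - <<'E'
from ik import *; from station import ctrl,imaging; import pickle
o=ctrl.get_obs();im=imaging.get_image("wrist");pickle.dump((im,o),open("w8.pkl","wb"))
x=R.from_rotvec(o["tool_rot"]).as_matrix()[:,0];print(o["t"],o["tool_pos"],o["tool_rot"],np.degrees(np.arctan2(x[1],x[0])),o["q"][5])
H,S,V=cv2.split(hsv(im));u,v=proj(im,[[.6205,.0375,.009]],o)[0].astype(int);print(u,v)
bx=(u-70,max(v-70,0),u+70,v+70)
m=blobs(((H>100)&(H<125)&(S>110)),bx)[0][0];k=cv2.convexHull(np.argwhere(m)[:,::-1].astype(np.int32))
w=onz(im,k[:,0],.009,o);cc,r=cv2.minEnclosingCircle(w[:,:2].astype(np.float32));print("flange",cc,r)
f=np.array(cc)
for mm,s,c in blobs((S<90)&(V>130),bx,4)[:5]:
    cx,wv,vv=pca(mm)
    for z in(.009,.033):
        q=onz(im,[c,c+5*vv[:,1]],z,o)[:,:2];dd=q[0]-f;t=q[1]-q[0];print("mark",s,c.round(1),z,"ang",np.degrees(np.arctan2(dd[1],dd[0])).round(1),np.linalg.norm(dd).round(4),"line",np.degrees(np.arctan2(t[1],t[0])).round(1),wv.round(1))
E
```

```text
28.475 [0.61933805 0.03838266 0.14559002] [ 2.94914959e+00  1.07959833e+00 -7.77179386e-04] 40.21241364775565 0.8117901309885673
252 172
flange (0.620783805847168, 0.036577947437763214) 0.04518113657832146
mark [279 205  43  37 130] [299.6 224.5] 0.009 ang -98.3 0.0803 line 89.2 [ 49.2 167.6]
mark [279 205  43  37 130] [299.6 224.5] 0.033 ang -94.9 0.0694 line 89.2 [ 49.2 167.6]
mark [251 132   7  19 124] [253.8 140.9] 0.009 ang 38.9 0.0345 line -141.3 [ 3.6 28.4]
mark [251 132   7  19 124] [253.8 140.9] 0.033 ang 39.4 0.0384 line -141.3 [ 3.6 28.4]
mark [182 194  36  47  87] [198.3 216.7] 0.009 ang 169.7 0.0796 line -176.9 [  4.3 316.6]
mark [182 194  36  47  87] [198.3 216.7] 0.033 ang 165.5 0.0698 line -176.9 [  4.3 316.6]
mark [274 102  23  26  61] [285.5 113.9] 0.009 ang 12.4 0.0699 line -179.8 [ 0.3 99.6]
mark [274 102  23  26  61] [285.5 113.9] 0.033 ang 15.0 0.0703 line -179.8 [ 0.3 99.6]
mark [303 102  19  17  51] [312.4 109.5] 0.009 ang -1.7 0.0891 line 90.0 [ 0.4 51.9]
mark [303 102  19  17  51] [312.4 109.5] 0.033 ang 1.2 0.0872 line 90.0 [ 0.4 51.9]
```

{"fn": "play_rows", "kwargs": {"series": [[1,[0,0.04,0.7],[0,0,0]],[1,[0,0,0.8],[0,0,0]],[1,[0,0,0.8],[0,0,0]],[1,[0,0,0.7],[0,0,0]],[1,[0,0,0.4],[0,0,0]],[1,[0,0,0.1],[0,0,0]],[1,[0,0,0],[0,0,0]]]}}

```text
t: 29.4
tool_pos: [0.6221, 0.037, -0.0278]
tool_rot: [2.949, 1.079, 0.003]
contact_force: [0.6, -0.2, -0.2]
opening: 0.0852
grip_force: 0.0
```

{"fn": "play_rows", "kwargs": {"series": [[0,[0,0,0],[0,0,0]],[0,[0,0,0],[0,0,0]],[0,[0,0,0],[0,0,0]],[0,[0,0,0],[0,0,0]],[0,[0,0,0],[0,0,0]],[0,[0,0,0],[0,0,0]]], "force": 40}}

```text
t: 30.15
tool_pos: [0.6226, 0.037, -0.0271]
tool_rot: [2.948, 1.078, 0.004]
contact_force: [-0.4, -0.6, 4.5]
opening: 0.0486
grip_force: 42.0
```

{"fn": "play_rows", "kwargs": {"series": [[0,[0,0,-0.4],[0,0,0]],[0,[0,0,-0.9],[0,0,0]],[0,[0,0,-0.9],[0,0,0]],[0,[0,0,-0.9],[0,0,0]],[0,[0,0,-0.4],[0,0,0]],[0,[0,0,0],[0,0,0]],[0,[0,0,0],[0,0,0]]]}}

```text
t: 31.02
tool_pos: [0.6195, 0.0374, 0.1434]
tool_rot: [-2.95, -1.079, 0.006]
contact_force: [-0.2, -0.5, -1.9]
opening: 0.0483
grip_force: 41.8
```

```bash
python3 - <<'E'
from ik import *; from station import ctrl
o=ctrl.get_obs();R0=R.from_rotvec(o["tool_rot"]);x=R0.as_matrix()[:,0];print(o["tool_pos"],np.degrees(np.arctan2(x[1],x[0])),o["opening"])
n=19;p=np.array([.533,-.1682,.15])
for i in range(n): print((R0*R.from_rotvec([0,0,-np.radians(147.7/n)*i])).inv().apply((p-o["tool_pos"])/n/.05).round(2).tolist())
E
```

```text
[0.61945283 0.03737345 0.14344394] 40.177726667341915 0.0483045077961973
[-0.21, 0.11, -0.01]
[-0.22, 0.08, -0.01]
[-0.23, 0.05, -0.01]
[-0.23, 0.02, -0.01]
[-0.23, -0.02, -0.01]
[-0.23, -0.05, -0.01]
[-0.22, -0.08, -0.01]
[-0.21, -0.11, -0.01]
[-0.19, -0.14, -0.01]
[-0.17, -0.16, -0.01]
[-0.15, -0.18, -0.01]
[-0.12, -0.2, -0.01]
[-0.09, -0.21, -0.01]
[-0.06, -0.23, -0.01]
[-0.03, -0.23, -0.01]
[-0.0, -0.23, -0.01]
[0.03, -0.23, -0.01]
[0.06, -0.23, -0.01]
[0.09, -0.22, -0.01]
```

{"fn": "play_rows", "kwargs": {"series": [[0,[-0.21,0.11,-0.1],[0,0,-0.97]],[0,[-0.22,0.08,-0.1],[0,0,-0.97]],[0,[-0.23,0.05,0],[0,0,-0.97]],[0,[-0.23,0.02,0],[0,0,-0.97]],[0,[-0.23,-0.02,0],[0,0,-0.97]],[0,[-0.23,-0.05,0],[0,0,-0.97]],[0,[-0.22,-0.08,0],[0,0,-0.97]],[0,[-0.21,-0.11,0],[0,0,-0.97]]]}}

```text
t: 32.02
tool_pos: [0.5831, -0.0492, 0.1529]
tool_rot: [-1.964, -2.448, 0.004]
contact_force: [0.4, 0.1, -1.5]
opening: 0.0483
grip_force: 41.8
```

{"fn": "play_rows", "kwargs": {"series": [[0,[-0.19,-0.14,0],[0,0,-0.97]],[0,[-0.17,-0.16,0],[0,0,-0.97]],[0,[-0.15,-0.18,0],[0,0,-0.97]],[0,[-0.12,-0.2,0],[0,0,-0.97]],[0,[-0.09,-0.21,0],[0,0,-0.97]],[0,[-0.06,-0.23,0],[0,0,-0.97]],[0,[-0.03,-0.23,0],[0,0,-0.97]],[0,[0,-0.23,0],[0,0,-0.97]]]}}

```text
t: 33.02
tool_pos: [0.5459, -0.1345, 0.1531]
tool_rot: [-0.421, -3.109, -0.0]
contact_force: [0.1, -0.5, -1.3]
opening: 0.0481
grip_force: 41.8
```

{"fn": "play_rows", "kwargs": {"series": [[0,[0.03,-0.23,0],[0,0,-0.97]],[0,[0.06,-0.23,0],[0,0,-0.97]],[0,[0.09,-0.22,0],[0,0,-0.97]],[0,[0,0,0],[0,0,0]],[0,[0,0,0],[0,0,0]],[0,[0,0,0],[0,0,0]]]}}

```text
t: 33.78
tool_pos: [0.5339, -0.1668, 0.1557]
tool_rot: [0.208, -3.135, 0.001]
contact_force: [0.8, -0.3, -1.6]
opening: 0.0483
grip_force: 41.8
```

```bash
python3 - <<'E'
from ik import *; from station import ctrl
o=ctrl.get_obs();R0=R.from_rotvec(o["tool_rot"]);x=R0.as_matrix()[:,0];print(o["tool_pos"],o["tool_rot"],np.degrees(np.arctan2(x[1],x[0])),o["opening"],o["contact_force"])
th=np.radians(40.2+147.7);plan(o,np.array([.533,-.1685,.115]),tool([0,0,-1],[np.sin(th),-np.cos(th),0]),1)
E
```

```text
[ 0.53394725 -0.16679463  0.15567525] [ 2.07902937e-01 -3.13465251e+00  7.55898327e-04] -172.41093646996242 0.04833030855507626 [ 0.84415323 -0.27422265 -1.61054684]
[0.02, -0.03, 0.81] [-0.0, -0.0, -0.04]
```

{"fn": "play_rows", "kwargs": {"series": [[0,[0.02,-0.03,0.3],[0,0,-0.04]],[0,[0,0,0.3],[0,0,0]],[0,[0,0,0.2],[0,0,0]],[0,[0,0,0.06],[0,0,0]],[0,[0,0,0],[0,0,0]],[0,[0,0,0],[0,0,0]]]}}

```text
t: 34.52
tool_pos: [0.5337, -0.1692, 0.114]
tool_rot: [-0.217, 3.132, -0.003]
contact_force: [-0.4, -0.0, -1.3]
opening: 0.0479
grip_force: 41.8
```

{"fn": "play_rows", "kwargs": {"series": [[0,[0,0,0.06],[0,0,0]],[0,[0,0,0.06],[0,0,0]],[0,[0,0,0.06],[0,0,0]],[0,[0,0,0.06],[0,0,0]],[0,[0,0,0],[0,0,0]]]}}

```text
t: 35.15
tool_pos: [0.533, -0.1689, 0.1008]
tool_rot: [0.218, -3.134, 0.001]
contact_force: [-0.6, 1.0, -0.0]
opening: 0.0486
grip_force: 41.8
```

{"fn": "play_rows", "kwargs": {"series": [[0,[0,0,0.06],[0,0,0]],[0,[0,0,0.06],[0,0,0]],[0,[0,0,0.06],[0,0,0]],[0,[0,0,0],[0,0,0]]]}}

```text
t: 35.65
tool_pos: [0.5325, -0.169, 0.0915]
tool_rot: [0.217, -3.133, 0.001]
contact_force: [-4.3, -1.4, -1.7]
opening: 0.0481
grip_force: 41.9
```

{"fn": "play_rows", "kwargs": {"series": [[0,[0.02,0,0.06],[0,0,0]],[0,[0,0,0.06],[0,0,0]],[0,[0,0,0.04],[0,0,0]],[0,[0,0,0],[0,0,0]],[0,[0,0,0],[0,0,0]]]}}

```text
t: 36.28
tool_pos: [0.5323, -0.1691, 0.084]
tool_rot: [-0.217, 3.133, -0.002]
contact_force: [-3.1, -0.8, -1.7]
opening: 0.0481
grip_force: 41.8
```

{"fn": "play_rows", "kwargs": {"series": [[0,[0,0,0.04],[0,0,0]],[0,[0,0,0.04],[0,0,0]],[0,[0,0,0],[0,0,0]]]}}

```text
t: 36.65
tool_pos: [0.5325, -0.1691, 0.0838]
tool_rot: [0.218, -3.134, 0.001]
contact_force: [-11.8, 3.3, 16.1]
opening: 0.0477
grip_force: 43.4
```

Contact came at the expected height. Release and retreat.

{"fn": "play_rows", "kwargs": {"series": [[0,[0,0,-0.04],[0,0,0]],[1,[0,0,0],[0,0,0]],[1,[0,0,0],[0,0,0]],[1,[0,0,0],[0,0,0]],[1,[0,0,0],[0,0,0]],[1,[0,0,0],[0,0,0]]]}}

```text
t: 37.4
tool_pos: [0.5324, -0.1691, 0.0822]
tool_rot: [-0.217, 3.133, -0.002]
contact_force: [-0.0, -0.5, 0.6]
opening: 0.0852
grip_force: 0.0
```

{"fn": "play_rows", "kwargs": {"series": [[1,[0,0,-0.3],[0,0,0]],[1,[0,0,-0.9],[0,0,0]],[1,[0,0,-0.9],[0,0,0]],[1,[0,0,-0.6],[0,0,0]],[1,[0,0,0],[0,0,0]],[1,[0,0,0],[0,0,0]]]}}

```text
t: 38.15
tool_pos: [0.5318, -0.1688, 0.2166]
tool_rot: [0.217, -3.134, 0.001]
contact_force: [0.1, 0.7, -0.6]
opening: 0.085
grip_force: 0.0
```

```bash
python3 - <<'E'
from ik import *; from station import ctrl,imaging; import pickle
o=ctrl.get_obs();print(o["t"],o["tool_pos"],o["contact_force"])
im=imaging.get_image("wrist");im2=imaging.get_image("scene");im3=imaging.get_image("top")
for n,i,hz in(("w",im,45),("s",im2,30),("t",im3,25)):
    H,S,V=cv2.split(hsv(i));u,v=proj(i,[[.5332,-.168,.12]],o)[0].astype(int)
    b=blobs((H>98)&(H<128)&(S>110)&(V>30),(max(u-100,0),max(v-60,0),u+100,v+60) if n=="w" else(u-hz,v-hz,u+hz,v+hz))
    ms=b[0][0];k=cv2.convexHull(np.argwhere(ms)[:,::-1].astype(np.int32));print(n,(u,v),b[0][1])
    if n!="s":
        w=onz(i,k[:,0],.120,o);print(cv2.minEnclosingCircle(w[:,:2].astype(np.float32)),w[:,:2].min(0),w[:,:2].max(0))
    else:
        ex=proj(i,[[.5332+.045*np.cos(t),-.168+.045*np.sin(t),z] for z in(.114,.12) for t in np.linspace(0,6.28,60)]);ec=proj(i,[[.5332+.025*np.cos(t),-.168+.025*np.sin(t),.144] for t in np.linspace(0,6.28,60)])
        al=np.r_[ex,ec];print("expected",al.min(0),al.max(0),"seen",k[:,0].min(0),k[:,0].max(0))
E
```

```text
38.15 [ 0.53181508 -0.16884302  0.21663258] [ 0.11184266  0.71545718 -0.60791239]
w (np.int64(250), np.int64(184)) [ 204  139   93   91 5716]
((0.5345873236656189, -0.16779589653015137), 0.04546729847788811) [ 0.48964049 -0.21177118] [ 0.57968133 -0.12398189]
s (np.int64(216), np.int64(190)) [198 179  36  27 661]
expected [197.92858865 176.5135342 ] [235.30952897 205.39263957] seen [198 179] [233 205]
t (np.int64(278), np.int64(186)) [264 176  31  22 297]
((0.5332399010658264, -0.16965045034885406), 0.045057740062475204) [ 0.50216012 -0.21197496] [ 0.56317354 -0.12642367]
```

The flange sits at the seat centre with the right size and height in all three cameras. Handing in.

```bash
python3 -c "
from station import ctrl
print(ctrl.finish_job())"
```

```text
the job is handed in; nothing more can be done
None
```

The job is handed in at about 38 s, verdict not reported: the roll stands keyed on the platen, and my camera checks put the flange on top at the right height, within about 2 mm of centre; I kept clear of the bystanders but did not re-measure them.

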